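Level the dusting stage and puff the sample plates clean

ROBOT

A 6-joint arm with a two-finger parallel gripper is mounted at the origin on the work surface. World frame = base frame: x ahead of the robot, y to its left, z up, the work surface at z = 0. Lengths are in m, angles in rad, forces in N, time in s.
With the tool pointing down it reaches from about 0.3 to 0.875 m from the base axis. Payload 6.4 kg.
Tool frame: the origin (TCP) lies midway between the tips of the shut fingers; the grasp point (between the pads) lies 19 mm behind it; z points along the fingers, y is the line along which they close (so a half turn about z gives the same grasp; the last joint's range is limited). The gripper opens to 85 mm and grips with 20 to 120 N. Pads are 22 mm wide; open, the fingers measure 114 mm over their backs; the gripper's body (76 mm by 85 mm) begins 54 mm behind the grasp point. The pads swing forward as they close: fully open they stand 13 mm farther back than shut.
Start: joints at [-1.495, 0.181, 1.607, -0, 1.354, -0.206], TCP at [0.16, -0.552, 0.231] pointing down, gripper open.
Joint ranges: [-2.99, 2.99], [-0.89, 2.07], [0.3, 2.58], [-1.14, 4.28], [0, 2.63], [-3.12, 3.12]. Speed limits (rad/s): [2.57, 2.57, 3.01, 3.14, 3.14, 3.14].

INTERFACE

Orientations are given as a unit quaternion [w, x, y, z].
In Python, from bench import get_obs, camera, hand_in gives the robot as it stands.
- The arm moves only by the tool carry_out, never from a script. Its argument "plan" is a list that holds one entry, the list of rows, each a list of 7 numbers: the shift along the world's x, y, z in m, then the turn, a rotation vector about the world's x, y, z in rad, then the opening, from 0 (shut) to 1 (fully open). In form: [[[x, y, z, rx, ry, rz, hand], ...]]. A call has exactly 5 rows; each row is the pose to reach, as a shift and turn from the pose commanded when the call began; what a row does not reach only later rows make up. A row lasts 1/12 s, in which the tool goes at most 41.7 mm and 7.16 degrees, less where a joint would pass 70% of its speed; a pose out of reach is approached as far as the arm can. A call with a gripper value outside its range is refused whole. The fingers move at their own pace and stop on an object; the grip force is fixed at half the most. Time passes only in rows, so rows that repeat a pose let the fingers close, or fill a call up. It gives the time, the measured TCP pose, the force, the opening and the grip force at its end, in the units of the state.
- get_obs(): the state, without advancing time (a new reading comes with each control period).
- camera(name): name is "scene" or "side" or "wrist"; returns a dict with "pixels" (480x640x3 uint8, red, green, blue), "z_map" (480x640 float32, m along the optical axis (not along the pixel's ray), 0 where there is no reading), "camera_matrix" (3x3 intrinsics, pixels), "cam_to_world" (4x4, takes a point from camera to world coordinates). Camera axes: x right, y up, looking along -z (the intrinsics and any distortion apply to the point x, -y, -z); pixel columns grow to the right and rows downward; lengths in m; the calibration is good to about 2 mm. A picture is of the moment at which its call begins.
- hand_in(): hands the job in; it is judged then, once.
The state is a dict: "time_s": time; "q": joint angles; "dq": joint speeds; "joint_efforts": joint torques, N m; "eef_pos": TCP position; "eef_rot": TCP orientation; "wrist_force": force on the tool from outside, world axes, zero at the start; "torque": the same for the moment, N m; "opening": opening from 0.0 (shut) to 1.0 (fully open); "grasp_force": force on a finger pad.
Only numpy, scipy, OpenCV 4.12 (cv2) and the standard library are available. Lean on these libraries where they do the work, as an engineer would, in place of code of your own. Each camera call takes 0.05 s, during which the arm holds its last target. There are 200 camera calls.

TASK

The dusting stage has been knocked out of level: first turn its tilt knob until the stage sits level. Then take the sample plates one at a time, blue first, then yellow, then red (skip a colour that is not there): lay the plate flat in the middle of the stage's ring, press the air can's cap all the way down for a moment and let it spring back, then lay the plate flat in the tray bay of its own colour. Leave the stage level and do not disturb the jar, the mouse and the wrench.

Things in the scene. Friction and masses are not known exactly. Their poses are not given: they have to be found in the camera images.
- plate_blue: sample plate: flat steel plate 80 x 50 x 8 mm with a blue face and a blue upright grip bar on top, 50 mm long (along the plate's x), 14 mm wide (along y), rising from 8 to 40 mm above the underside; 0.2 kg. Origin: centre of the underside; x along the length, z up. The same after a half turn. It may be absent (then None from the start)
- plate_yellow: sample plate: flat steel plate 80 x 50 x 8 mm with a yellow face and a yellow upright grip bar on top, 50 mm long (along the plate's x), 14 mm wide (along y), rising from 8 to 40 mm above the underside; 0.2 kg. Origin: centre of the underside; x along the length, z up. The same after a half turn. It may be absent (then None from the start)
- plate_red: sample plate: flat steel plate 80 x 50 x 8 mm with a red face and a red upright grip bar on top, 50 mm long (along the plate's x), 14 mm wide (along y), rising from 8 to 40 mm above the underside; 0.2 kg. Origin: centre of the underside; x along the length, z up. The same after a half turn. It may be absent (then None from the start)
- stage_center (a point): middle of the top face of the hinged aluminium stage (124 x 110 mm, 8 mm thick, about 70 mm above the bench, marked with a black ring 100 mm across). Axes are those of the stage: x along the hinge, z square to its top, so z is upright when level; -y points to the knob, +y to the hinge and the air can
- stage_tilt (a joint): tilt of the stage in rad: 0 is level, positive means that the edge at the knob hangs low (at the start 0.057 to 0.114). Driven only by the tilt knob: 0.04 rad of tilt per rad of knob; it stays where it is left and plates do not move it
- tilt_knob (a joint): angle of the tilt knob in rad, growing as it turns clockwise seen from above, stops at 0 and 5. Turning clockwise raises the low edge; the stage is level at 3.14, when the white spot on the grip points at the white index mark; past that it tilts the other way. Stiff: about 0.06 N m, stays where it is left
- knob_grip (a point): point on the upright axis of the tilt knob, 14 mm below the top of its bar grip, about 98 mm above the bench; turns with the knob: its x lies along the bar and points to the end with the white spot. The black bar is 50 mm long, 14 mm wide and 34 mm high, on a disc 50 mm across whose top is 20 mm below this point. 125 mm from the stage's middle
- index_mark (a point): white line on the station's grey base, 58 mm from the knob's axis (towards the robot); the white spot of the knob points to it when the stage is level
- air_cap (a joint): how far the cap is pressed, in m: 0 is up, 0.008 fully down. Spring: 3 N to start, 8 N fully down, comes up by itself
- cap_top (a point): middle of the flat top of the white nozzle cap (38 mm across) on the fixed blue air can (62 mm across), about 168 mm above the bench, 165 mm from the stage's middle on its +y side; it moves straight down when pressed. A thin red tube on it points at the stage
- bay_blue (a point): middle of the floor of the tray bay marked blue (coloured tabs at both ends of the bay), 5 mm above the bench; inside the bay is 62 mm along x by 95 mm along y, walls 9 mm high above its floor and 5 mm thick, so a plate lies with its length along this y. The three bays stand in a row along x, 67 mm apart: blue nearest to the robot, then yellow, then red. Fixed tray
- bay_yellow (a point): middle of the floor of the tray bay marked yellow (coloured tabs at both ends of the bay), 5 mm above the bench; inside the bay is 62 mm along x by 95 mm along y, walls 9 mm high above its floor and 5 mm thick, so a plate lies with its length along this y. The three bays stand in a row along x, 67 mm apart: blue nearest to the robot, then yellow, then red. Fixed tray
- bay_red (a point): middle of the floor of the tray bay marked red (coloured tabs at both ends of the bay), 5 mm above the bench; inside the bay is 62 mm along x by 95 mm along y, walls 9 mm high above its floor and 5 mm thick, so a plate lies with its length along this y. The three bays stand in a row along x, 67 mm apart: blue nearest to the robot, then yellow, then red. Fixed tray
- jar: bystander: loose amber jar, 52 mm across, 75 mm tall; origin at the centre of its underside
- mouse: bystander: loose black computer mouse, 105 x 60 x 32 mm; origin at the centre of its underside
- wrench: bystander: loose steel wrench 160 mm long; origin under its middle
Mind the look-alikes: they are no part of the job. There is more than one size of the plate_blue; the one meant has the size given above.

How it is judged:
By the outcome, as a careful person would: the job done as asked, in the order asked, and still so for the second after the job is handed in, with the robot touching nothing.
Of plate_blue, plate_yellow, plate_red only 2 to 3 are there at a start; the rules pass over those that are not, and their reading is None.
At some moment in a run one of plate_blue, plate_yellow, plate_red may be knocked a few centimetres aside while the robot is not near it.
Once in a run the grip may slacken for a moment while it holds something.
It also fails if it takes over 210 s, if anything falls off the work surface, if the arm or the gripper's body presses on something with over 40 N, if the wrist force passes 120 N, or if a joint passes its speed limit or range.

## Working session

There is one attempt and no reset: what is moved stays moved. The work goes in short steps, Python scripts to look and compute and a tool call to move; the robot and the scene stay as the last step left them, time stands still between calls to the robot, and variables do not carry over. Pictures are saved under pics/ and viewed, at most 14 in all, crops included, and the job is handed in when it is done.

Besides the shell and the picture viewer there is one more tool, called after "Emit:" as name(argument=value, ...) on one line, values as JSON. carry_out: Moves the arm, as the interface text tells. Its arguments: {"type":"object","properties":{"plan":{"type":"array","items":{"type":"array","items":{"type":"array","items":{"type":"number"}}}}},"required":["plan"]}

```bash
mkdir -p pics; ls; cat > h.py <<'E'
import numpy as np, cv2
from bench import get_obs, camera, hand_in
def grab(n, f=None):
    c=camera(n)
    if f: cv2.imwrite('pics/'+f,c['pixels'][:,:,::-1])
    return c
def cloud(c):
    z=c['z_map']; K=c['camera_matrix']; v,u=np.mgrid[0:480,0:640]
    P=np.stack([(u-K[0,2])/K[0,0]*z,-(v-K[1,2])/K[1,1]*z,-z,np.ones_like(z)],-1)
    W=(P@c['cam_to_world'].T)[...,:3]; W[z==0]=np.nan
    return W
E
python3 - <<'E'
from h import *
for n in('scene','side'):
    c=grab(n,n+'0.png'); np.savez(n+'0.npz',**c); print(c['cam_to_world'].round(3).tolist(),c['camera_matrix'].tolist(),[k for k in c])
print(get_obs())
E
```

```text
pics
[[-0.707, -0.611, 0.356, 0.938], [0.707, -0.608, 0.361, 0.262], [-0.004, 0.507, 0.862, 1.005], [0.0, 0.0, 0.0, 1.0]] [[497.3922076899791, 0.0, 321.7784696147232], [0.0, 497.3922076899791, 233.04690757651198], [0.0, 0.0, 1.0]] ['pixels', 'z_map', 'camera_matrix', 'cam_to_world']
[[-0.902, 0.325, -0.283, 0.162], [-0.431, -0.66, 0.615, 0.757], [0.013, 0.677, 0.736, 1.166], [0.0, 0.0, 0.0, 1.0]] [[605.1476308587311, 0.0, 321.19282687429074], [0.0, 605.1476308587311, 243.81040157931795], [0.0, 0.0, 1.0]] ['pixels', 'z_map', 'camera_matrix', 'cam_to_world']
{'time_s': 0.1, 'q': array([-1.49528414e+00,  1.81483897e-01,  1.60789345e+00,  6.14659742e-06,
        1.35383712e+00, -2.06307291e-01]), 'dq': array([-0.00069391, -0.00079177, -0.00067584,  0.00096043, -0.00077744,
       -0.00059173]), 'joint_efforts': array([ 3.24264988e-05, -4.45881164e+01, -3.52238774e+01, -3.51632134e-04,
        4.16173454e-03, -1.58648612e-05]), 'eef_pos': array([ 0.1598857 , -0.55180167,  0.23047165]), 'eef_rot': array([-8.08978947e-04,  9.90088407e-01,  1.40443190e-01,  5.59879359e-05]), 'wrist_force': array([-0.15787977, -0.78437925,  0.6823445 ]), 'torque': array([0.00275272, 0.02760944, 0.04753713]), 'grasp_force': 0.0, 'opening': 0.9953260915225436}
```

View pics/scene0.png

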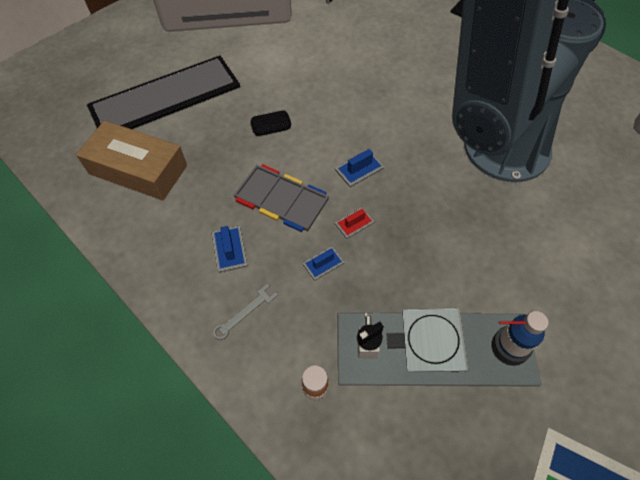

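View pics/side0.png

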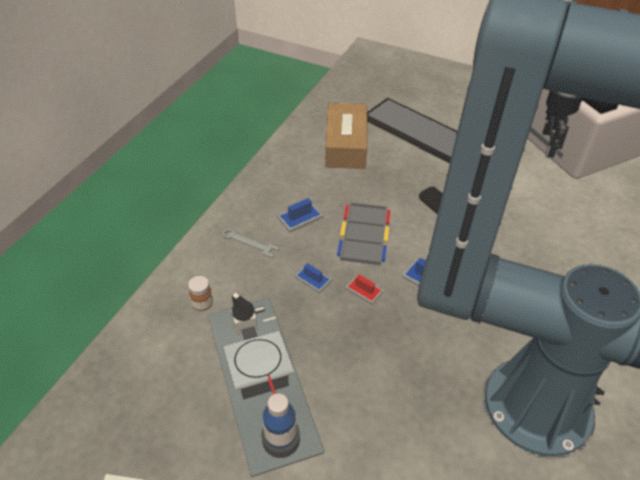

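The scene camera shows three blue plates, at (228,248), (360,167) and (323,263). There is one red plate at (355,222) and no yellow one. The tray is at (282,197), the knob at (369,338) with its index mark near (367,320), the stage at (434,340) and the can cap at (537,321). I'll measure the sizes next.

```bash
cat >> h.py <<'E'
def masks(img):
    h=cv2.cvtColor(img,cv2.COLOR_RGB2HSV).astype(int); H,S,V=h[...,0],h[...,1],h[...,2]
    return dict(blue=(abs(H-112)<12)&(S>130)&(V>40),red=((H<6)|(H>174))&(S>150)&(V>60),yellow=(abs(H-24)<6)&(S>150)&(V>80))
def blobs(c,names=('blue','red','yellow'),amin=25):
    W=cloud(c); out=[]
    for n in names:
        k,l,s,ce=cv2.connectedComponentsWithStats(masks(c['pixels'])[n].astype(np.uint8))
        for i in range(1,k):
            if s[i,4]<amin: continue
            P=W[l==i]; P=P[np.isfinite(P[:,0])]
            if len(P)<10: continue
            out.append((n,ce[i].round(),s[i,4],P))
    return out
def rect(P):
    (x,y),(a,b),t=cv2.minAreaRect((P[:,:2]*1000).astype(np.float32))
    if a<b: a,b,t=b,a,t+90
    return np.round([x,y,a,b,(t+90)%180-90],1)
E
python3 - <<'E'
from h import *
for f in('scene','side'):
    c=dict(np.load(f+'0.npz')); print(f)
    for n,ce,a,P in blobs(c):
        zz=np.percentile(P[:,2],[2,50,98]).round(3)
        top=P[P[:,2]>P[:,2].max()-.006]
        print(n,ce,a,zz,'all',rect(P),'top',rect(top) if len(top)>4 else '')
W=cloud(np.load('scene0.npz'))
for u,v in [(434,340),(410,315),(460,315),(408,368),(463,366),(537,321),(369,338),(364,335),(363,333),(367,320),(376,327),(315,378),(270,123),(245,312),(344,380),(344,318),(536,380)]: print(u,v,W[v,u].round(3))
im=cv2.imread('pics/scene0.png'); a=cv2.resize(im[300:390,335:425],(540,540),interpolation=3)
cv2.imwrite('pics/knob0.png',a)
a=cv2.resize(im[140:290,200:400],(800,600),interpolation=3); cv2.imwrite('pics/plates0.png',a)
E
```

```text
scene
blue [359. 166.] 690 [0.007 0.019 0.055] all [ 314.7 -225.1  111.8   60.3  -10.3] top [ 326.2 -222.7   67.1   18.9  -11.3]
blue [316. 189.] 39 [0.006 0.012 0.016] all [ 448.  -251.6   48.     9.4  -73.1] top [ 449.4 -251.2   48.     6.4  -73.3]
blue [293. 225.] 93 [0.007 0.011 0.015] all [ 559.6 -219.1   50.5   11.6  -73. ] top [ 560.  -219.    50.6   10.5  -74.3]
blue [229. 247.] 873 [0.007 0.012 0.055] all [ 704.1 -278.2   96.1   53.6   59.1] top [ 706.1 -275.6   65.3   17.9   58.8]
blue [323. 262.] 493 [0.005 0.012 0.041] all [577.4 -99.5  70.8  40.9 -13.6] top [578.8 -98.6  48.2  13.8 -13.7]
blue [520. 317.] 34 [0.116 0.122 0.128] all [440.2 285.5  22.2  10.  -12. ] top [440.7 287.   13.8   6.2  -3.8]
blue [525. 336.] 458 [0.111 0.123 0.132] all [463.1 314.5  58.9  33.6 -59.8] top [461.1 309.1  35.6  15.5 -85.9]
blue [579. 467.] 1311 [-0.003  0.001  0.004] all [539.1 542.7 127.3  48.  -71.5] top [540.  543.  127.2  46.5 -71.7]
red [270. 168.] 41 [-0.003  0.011  0.015] all [ 482.1 -379.2   48.1   16.7  -78.4] top [ 487.5 -378.1   48.1    6.8  -73. ]
red [245. 203.] 95 [0.005
[... 1646 characters left out ...]
0.015 0.019] all [ 578.  -280.4   47.     7.8  -74.3] top [ 577.8 -280.5   46.9    6.5  -75.7]
yellow [386. 234.] 38 [0.01  0.015 0.019] all [ 468.2 -314.3   47.5    6.9  -73. ] top [ 468.  -314.    46.1    6.8  -72.6]
434 340 [0.566 0.194 0.064]
410 315 [0.557 0.127 0.058]
460 315 [0.463 0.195 0.01 ]
408 368 [0.642 0.193 0.059]
463 366 [0.569 0.264 0.068]
537 321 [0.451 0.308 0.167]
369 338 [0.661 0.107 0.093]
364 335 [0.669 0.099 0.112]
363 333 [0.668 0.095 0.112]
367 320 [0.627 0.073 0.061]
376 327 [0.642 0.105 0.113]
315 378 [0.783 0.084 0.075]
270 123 [ 0.395 -0.478  0.031]
245 312 [ 0.779 -0.134  0.006]
344 380 [0.734 0.115 0.007]
344 318 [0.64  0.025 0.009]
536 380 [0.466 0.383 0.01 ]
```

View pics/knob0.png

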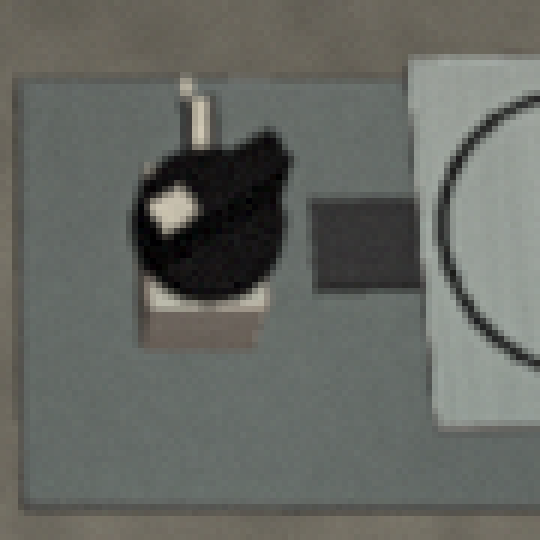

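View pics/plates0.png

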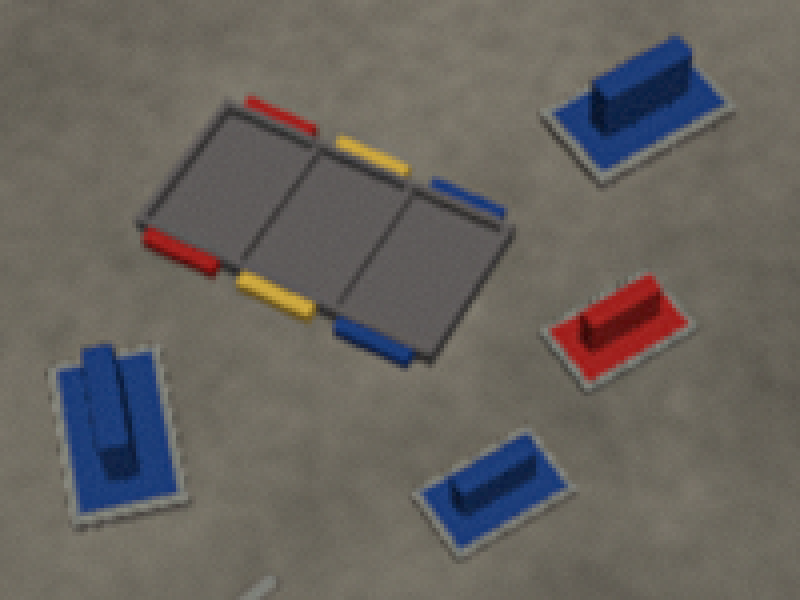

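The target is the blue plate at (323,262): its bar measures 48x14 mm and tops out at 41 mm. The blue plates at (228,248) and (360,167) have 65 mm bars 55 mm high, so they are look-alikes, and the enlarged crop shows them bigger. There is no yellow plate. In the knob crop, the white spot is about 110° counter-clockwise of the index mark. I'll fit the station geometry next.

```bash
cat >> h.py <<'E'
def stage(c,ctr=(.566,.194)):
    W=cloud(c); m=(np.hypot(W[...,0]-ctr[0],W[...,1]-ctr[1])<.09)&(W[...,2]>.045)&(W[...,2]<.085)
    g=c['pixels'].astype(int); br=m&(g.sum(2)>330)
    P=W[br]
    for _ in range(4):
        A=np.c_[P[:,:2],np.ones(len(P))]; s=np.linalg.lstsq(A,P[:,2],rcond=None)[0]; r=P[:,2]-A@s; P=P[abs(r)<.006]
    n=np.array([-s[0],-s[1],1]);n/=np.linalg.norm(n)
    rc=rect(P); R=W[m&(g.sum(2)<200)]; R=R[np.hypot(R[:,0]-rc[0]/1e3,R[:,1]-rc[1]/1e3)<.056]
    (x,y),ax,_=cv2.fitEllipse((R[:,:2]*1000).astype(np.float32)) if len(R)>5 else ((0,0),0,0)
    return rc,n,np.round((x,y),1),np.round(ax,1),round(float(s@[rc[0]/1e3,rc[1]/1e3,1]),4)
E
python3 - <<'E'
from h import *
for f in('scene','side'):
    c=dict(np.load(f+'0.npz')); print(f); W=cloud(c); g=c['pixels'].astype(int)
    rc,n,ce,ax,z=stage(c); print('stage',rc,n.round(4),ce,ax,z)
    # tilt about hinge: slope along +y (135deg)
    yd=np.array([-.7071,.7071]); print('tilt',-(n[:2]@yd)/n[2], 'across',-(n[:2]@[.7071,.7071])/n[2])
    m=(np.hypot(W[...,0]-.451,W[...,1]-.308)<.04)&(W[...,2]>.160); P=W[m&(g.min(2)>110)]; print('cap',rect(P),np.median(P[:,2]),P[:,:2].mean(0).round(4))
    m=(np.hypot(W[...,0]-.655,W[...,1]-.106)<.04)&(W[...,2]>.104); P=W[m]; print('bar',rect(P),np.median(P[:,2]),len(P))
    P=W[m&(g.min(2)>100)]; print('spot',P.mean(0).round(4) if len(P) else None)
    m=(np.hypot(W[...,0]-.655,W[...,1]-.106)<.075)&(W[...,2]<.09)&(W[...,0]+W[...,1]<.74)&(g.min(2)>130); P=W[m]; print('index',P.mean(0).round(4),len(P), rect(P))
    m=(abs(W[...,2]-.007)<.008)&(W[...,0]>.38)&(W[...,1]>-.02)&(W[...,0]<.78)&(W[...,1]<.42)
    h=cv2.cvtColor(c['pixels'],cv2.COLOR_RGB2HSV); P=W[m&(h[...,0]>75)&(h[...,0]<115)&(h[...,1]>25)]; print('base',rect(P),len(P))
E
```

```text
scene
stage [564.  191.9 125.3 114.   45. ] [ 0.0586 -0.0584  0.9966] [564.6 190.4] [95.4 95.8] 0.0649
tilt 0.082970615937894 across -0.00015047031836317568
cap [450.2 308.3  35.3  35.   17.4] 0.16698971882464408 [0.45   0.3084]
bar [653.7 102.4  50.1  15.  -12.3] 0.11100902115262112 211
spot [0.669  0.0976 0.1117]
index [0.6125 0.0921 0.0567] 33 [609.7 101.3  93.6  33.2 -78.9]
base [399.8 276.8  38.9   3.1 -15.8] 5
side
stage [572.  182.7 141.1 125.  -45.5] [ 0.0571 -0.0564  0.9968] [0 0] 0 0.0662
tilt 0.08052318150885511 across -0.0004926340182302028
cap [449.4 307.8  37.3  36.5 -31.2] 0.1688311055933368 [0.4482 0.3091]
bar [652.2 101.9  51.2  16.8 -15.6] 0.11279603568671015 159
spot [0.6674 0.0971 0.1138]
index [0.6117 0.0817 0.0248] 260 [608.2  90.1 113.1  50.5 -78.2]
base [511.1 267.8  18.5   0.6 -80.3] 3
```

Emit:
carry_out(plan=[[[0.0197, 0.0262, 0, 0, 0, 0.105, 1], [0.0394, 0.0524, 0, 0, 0, 0.21, 1], [0.0591, 0.0786, 0, 0, 0, 0.315, 1], [0.0788, 0.1048, 0, 0, 0, 0.42, 1], [0.0985, 0.131, 0, 0, 0, 0.525, 1]]])

```text
time_s: 0.52
eef_pos: [0.2589, -0.4197, 0.2308]
eef_rot: [-0.0, 0.919, 0.395, 0.0]
wrist_force: [0.3, -0.4, -0.2]
opening: 0.998
grasp_force: 0.0
```

Emit:
carry_out(plan=[[[0.0197, 0.0262, 0, 0, 0, 0.105, 1], [0.0394, 0.0524, 0, 0, 0, 0.21, 1], [0.0591, 0.0786, 0, 0, 0, 0.315, 1], [0.0788, 0.1048, 0, 0, 0, 0.42, 1], [0.0985, 0.131, 0, 0, 0, 0.525, 1]]])

```text
time_s: 0.93
eef_pos: [0.3574, -0.2887, 0.231]
eef_rot: [-0.0, 0.785, 0.62, 0.0]
wrist_force: [0.7, -0.3, 0.1]
opening: 1.001
grasp_force: 0.0
```

Emit:
carry_out(plan=[[[0.0197, 0.0262, 0, 0, 0, 0.105, 1], [0.0394, 0.0524, 0, 0, 0, 0.21, 1], [0.0591, 0.0786, 0, 0, 0, 0.315, 1], [0.0788, 0.1048, 0, 0, 0, 0.42, 1], [0.0985, 0.131, 0, 0, 0, 0.525, 1]]])

```text
time_s: 1.35
eef_pos: [0.456, -0.1577, 0.2311]
eef_rot: [-0.0, 0.597, 0.802, -0.0]
wrist_force: [0.7, -0.1, 0.3]
opening: 1.004
grasp_force: 0.0
```

Emit:
carry_out(plan=[[[0.0197, 0.0262, 0, 0, 0, 0.105, 1], [0.0394, 0.0524, 0, 0, 0, 0.21, 1], [0.0591, 0.0786, 0, 0, 0, 0.315, 1], [0.0788, 0.1048, 0, 0, 0, 0.42, 1], [0.0985, 0.131, 0, 0, 0, 0.525, 1]]])

```text
time_s: 1.77
eef_pos: [0.5544, -0.0267, 0.2309]
eef_rot: [-0.0, 0.368, 0.93, -0.0]
wrist_force: [0.3, -0.5, 0.4]
opening: 0.997
grasp_force: 0.0
```

Emit:
carry_out(plan=[[[0.0197, 0.0262, 0, 0, 0, 0.105, 1], [0.0394, 0.0524, 0, 0, 0, 0.21, 1], [0.0591, 0.0786, 0, 0, 0, 0.315, 1], [0.0788, 0.1048, 0, 0, 0, 0.42, 1], [0.0985, 0.131, 0, 0, 0, 0.525, 1]]])

```text
time_s: 2.18
eef_pos: [0.6529, 0.1042, 0.2306]
eef_rot: [-0.001, 0.114, 0.993, -0.0]
wrist_force: [0.3, -0.7, 0.6]
opening: 0.997
grasp_force: 0.0
```

```bash
cat >> h.py <<'E'
def bar(c,ctr=(.653,.102),lo=.104,r=.045,hi=.125):
    W=cloud(c); m=(np.hypot(W[...,0]-ctr[0],W[...,1]-ctr[1])<r)&(W[...,2]>lo)&(W[...,2]<hi); P=W[m]
    g=c['pixels'].min(2); S=W[m&(g>110)]
    return rect(P),len(P),np.median(P[:,2]).round(4),(S.mean(0).round(4) if len(S) else None)
E
python3 - <<'E'
from h import *
c=grab('wrist','w1.png'); print('bar',bar(c)); print(stage(c))
E
```

```text
bar (array([651.1, 103.5,  49.4,  13.7, -13. ]), 1476, np.float64(0.112), array([0.6686, 0.1002, 0.1127]))
(array([562.9, 194.5, 125.1, 113.9,  44.6]), array([ 0.06192294, -0.05894697,  0.9963387 ]), array([564.4, 192.8]), array([95.4, 95.7]), 0.0658)
```

View pics/w1.png

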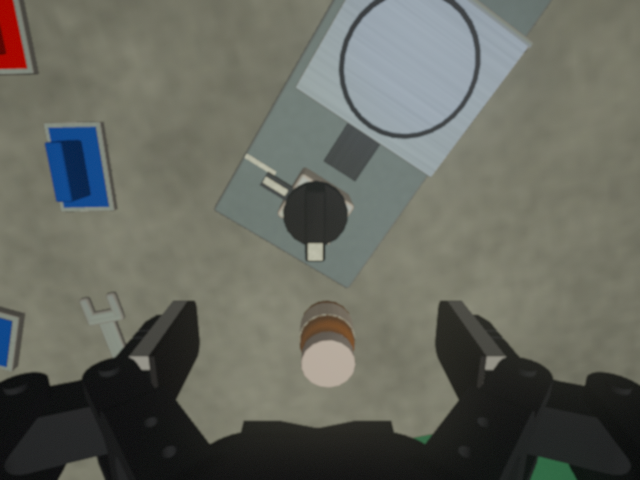

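The wrist view shows the knob bar upright at (316,215), aligned with the gripper, with its spot at (315,252). The measured bar is at (651,103.5) mm, angle -13°. I'll descend and grip.

Emit:
carry_out(plan=[[[0, 0, -0.035, 0, 0, 0, 0.6], [-0.001, -0.001, -0.07, 0, 0, 0, 0.6], [-0.001, -0.001, -0.105, 0, 0, 0, 0.6], [-0.001, -0.001, -0.13, 0, 0, 0, 0.6], [-0.001, -0.001, -0.145, 0, 0, 0, 0.6]]])

```text
time_s: 2.65
eef_pos: [0.6484, 0.1018, 0.0813]
eef_rot: [-0.003, 0.117, 0.993, -0.0]
wrist_force: [-0.8, 0.6, -1.4]
opening: 0.601
grasp_force: 0.0
```

Emit:
carry_out(plan=[[[0, 0, 0, 0, 0, 0, 0], [0, 0, 0, 0, 0, 0, 0], [0, 0, 0, 0, 0, 0, 0], [0, 0, 0, 0, 0, 0, 0], [0, 0, 0, 0, 0, 0, 0]]])

```text
time_s: 3.07
eef_pos: [0.6525, 0.1025, 0.0879]
eef_rot: [0.001, 0.117, 0.993, 0.001]
wrist_force: [2.5, 3.9, -1.6]
opening: 0.153
grasp_force: 61.4
```

Emit:
carry_out(plan=[[[0, 0, 0, 0, 0, -0.1, 0], [0, 0, 0, 0, 0, -0.2, 0], [0, 0, 0, 0, 0, -0.3, 0], [0, 0, 0, 0, 0, -0.4, 0], [0, 0, 0, 0, 0, -0.5, 0]]])

```text
time_s: 3.48
eef_pos: [0.6525, 0.1026, 0.0879]
eef_rot: [0.001, 0.361, 0.932, 0.001]
wrist_force: [3.0, 5.6, -1.8]
opening: 0.147
grasp_force: 61.4
```

Emit:
carry_out(plan=[[[0, 0, 0, 0, 0, -0.1, 0], [0, 0, 0, 0, 0, -0.2, 0], [0, 0, 0, 0, 0, -0.3, 0], [0, 0, 0, 0, 0, -0.4, 0], [0, 0, 0, 0, 0, -0.5, 0]]])

```text
time_s: 3.9
eef_pos: [0.6525, 0.1028, 0.0879]
eef_rot: [0.001, 0.581, 0.814, 0.001]
wrist_force: [3.0, 5.4, -2.1]
opening: 0.15
grasp_force: 61.4
```

Emit:
carry_out(plan=[[[0, 0, 0, 0, 0, -0.1, 0], [0, 0, 0, 0, 0, -0.2, 0], [0, 0, 0, 0, 0, -0.3, 0], [0, 0, 0, 0, 0, -0.4, 0], [0, 0, 0, 0, 0, -0.5, 0]]])

```text
time_s: 4.32
eef_pos: [0.6526, 0.1029, 0.0879]
eef_rot: [0.0, 0.764, 0.645, 0.002]
wrist_force: [3.8, 5.5, -2.7]
opening: 0.151
grasp_force: 61.3
```

Emit:
carry_out(plan=[[[0, 0, 0, 0, 0, -0.1, 0], [0, 0, 0, 0, 0, -0.2, 0], [0, 0, 0, 0, 0, -0.3, 0], [0, 0, 0, 0, 0, -0.4, 0], [0, 0, 0, 0, 0, -0.5, 0]]])

```text
time_s: 4.73
eef_pos: [0.6528, 0.1028, 0.0879]
eef_rot: [0.0, 0.9, 0.436, 0.002]
wrist_force: [3.8, 5.8, -3.3]
opening: 0.155
grasp_force: 61.3
```

```bash
cat >> h.py <<'E'
def tilt(names=('scene','side')):
    for k in names:
        n=stage(camera(k))[1]; print(k,'tilt',round(-(n[:2]@[-.7071,.7071])/n[2],4),'across',round(-(n[:2]@[.7071,.7071])/n[2],4))
E
python3 - <<'E'
from h import *
tilt(('scene','side','wrist'))
E
```

```text
scene tilt 0.0035 across -0.0005
side tilt 0.0048 across -0.001
wrist tilt 0.0105 across -0.0018
```

Emit:
carry_out(plan=[[[0, 0, 0, 0, 0, -0.06, 0], [0, 0, 0, 0, 0, -0.117, 0], [0, 0, 0, 0, 0, -0.117, 0], [0, 0, 0, 0, 0, -0.117, 0], [0, 0, 0, 0, 0, -0.117, 0]]])

```text
time_s: 5.3
eef_pos: [0.6528, 0.1029, 0.0879]
eef_rot: [-0.0, 0.923, 0.385, 0.002]
wrist_force: [3.4, 6.0, -3.2]
opening: 0.149
grasp_force: 61.2
```

Emit:
carry_out(plan=[[[0, 0, 0, 0, 0, 0, 0.5], [0, 0, 0, 0, 0, 0, 0.5], [0, 0, 0, 0, 0, 0, 0.5], [0, 0, 0, 0, 0, 0, 0.5], [0, 0, 0, 0, 0, 0, 0.5]]])

```text
time_s: 5.72
eef_pos: [0.6516, 0.1014, 0.0867]
eef_rot: [0.0, 0.923, 0.385, 0.0]
wrist_force: [0.1, 0.5, 0.8]
opening: 0.495
grasp_force: 0.0
```

Emit:
carry_out(plan=[[[0, 0, 0.02, 0, 0, 0, 0.5], [0, 0, 0.05, 0, 0, 0, 0.5], [0, 0, 0.09, 0, 0, 0, 0.5], [0, 0, 0.13, 0, 0, 0, 0.5], [0, 0, 0.145, 0, 0, 0, 0.5]]])

```text
time_s: 6.13
eef_pos: [0.654, 0.1015, 0.2386]
eef_rot: [0.002, 0.923, 0.385, 0.004]
wrist_force: [0.9, -0.3, 1.4]
opening: 0.501
grasp_force: 0.0
```

```bash
python3 - <<'E'
from h import *
tilt(('scene','side','wrist'))
c=grab('wrist','w2.png'); np.savez('w2.npz',**c); print(bar(c)); W=cloud(c); 
c=grab('scene'); print(bar(c))
for b in blobs(c,('blue','red')):
    top=b[3][b[3][:,2]>.035]
    if b[2]>300 and len(top)>30 : print(b[0],b[1],rect(top))
E
```

```text
scene tilt -0.0015 across 0.0003
side tilt -0.0004 across -0.0023
wrist tilt -0.0004 across -0.0014
(array([652.2, 104.7,  49.5,  14. ,  45. ]), 1482, np.float64(0.112), array([0.6399, 0.092 , 0.1128]))
(array([653.5, 101.6,  50.8,  14.3,  45. ]), 203, np.float64(0.1111), array([0.6404, 0.0892, 0.1117]))
blue [229. 247.] [ 705.3 -277.3   69.9   19.1   59.2]
blue [323. 262.] [579.7 -99.   49.1  15.6  -9.3]
blue [525. 337.] [463.3 314.   58.2  34.  -61.4]
red [353. 222.] [570.2 -33.9 330.   39.7  37.4]
```

View pics/w2.png

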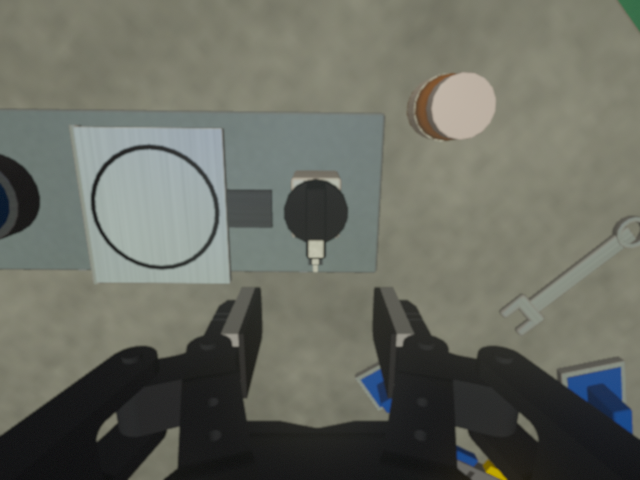

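The knob's spot at (316,250) now points at the index mark at (315,266), and the stage reads level in all three cameras. Next is the blue plate.

Emit:
carry_out(plan=[[[-0.007, -0.02, 0, 0, 0, -0.1, 0.6], [-0.014, -0.04, 0, 0, 0, -0.2, 0.6], [-0.021, -0.06, 0, 0, 0, -0.3, 0.6], [-0.028, -0.08, 0, 0, 0, -0.4, 0.6], [-0.036, -0.1, 0, 0, 0, -0.5, 0.6]]])

```text
time_s: 6.8
eef_pos: [0.6137, 0.001, 0.2285]
eef_rot: [-0.001, 0.99, 0.142, -0.002]
wrist_force: [0.2, -0.9, -0.1]
opening: 0.604
grasp_force: 0.0
```

Emit:
carry_out(plan=[[[-0.007, -0.02, 0, 0, 0, -0.1, 0.6], [-0.014, -0.04, 0, 0, 0, -0.2, 0.6], [-0.021, -0.06, 0, 0, 0, -0.3, 0.6], [-0.028, -0.08, 0, 0, 0, -0.4, 0.6], [-0.036, -0.1, 0, 0, 0, -0.5, 0.6]]])

```text
time_s: 7.22
eef_pos: [0.5778, -0.0989, 0.2287]
eef_rot: [-0.001, 0.994, -0.107, -0.002]
wrist_force: [0.1, -0.4, 0.3]
opening: 0.6
grasp_force: 0.0
```

Emit:
carry_out(plan=[[[0, 0, 0, 0, 0, 0, 0.6], [0, 0, 0, 0, 0, 0, 0.6], [0, 0, 0, 0, 0, 0, 0.6], [0, 0, 0, 0, 0, 0, 0.6], [0, 0, 0, 0, 0, 0, 0.6]]])

```text
time_s: 7.63
eef_pos: [0.5795, -0.0973, 0.2308]
eef_rot: [-0.0, 0.995, -0.104, -0.0]
wrist_force: [0.0, 0.4, 0.1]
opening: 0.601
grasp_force: 0.0
```

```bash
cat >> h.py <<'E'
def st():
    o=get_obs(); q=o['eef_rot']; print(o['time_s'],o['eef_pos'].round(4),'yaw',round(np.degrees(2*np.arctan2(q[2],q[1])),2),'open',round(o['opening'],3),'F',o['wrist_force'].round(1))
def bars(names=('blue','red'),cam='wrist',amin=100,lo=.034,hi=.046):
    for n,ce,a,P in blobs(camera(cam),names,amin):
        t=P[(P[:,2]>lo)&(P[:,2]<hi)]
        if len(t)>15: print(n,ce,rect(t),np.median(t[:,2]).round(4))
E
python3 - <<'E'
from h import *
st(); bars()
E
```

```text
7.6333 [ 0.5795 -0.0973  0.2308] yaw -11.93 open 0.601 F [0.  0.4 0.1]
blue [508.  20.] [ 691.3 -277.5   48.2    1.7   59.6] 0.0399
blue [319. 198.] [577.2 -97.3  50.1  13.7 -12.2] 0.0398
blue [482. 443.] [ 306.7 -208.7   18.3    1.4  -11.6] 0.0411
red [367. 317.] [ 450.  -120.7   50.1   14.3  -11.6] 0.0398
```

Emit:
carry_out(plan=[[[-0.001, 0, -0.03, 0, 0, 0, 0.6], [-0.002, 0, -0.065, 0, 0, 0, 0.6], [-0.002, 0, -0.1, 0, 0, 0, 0.6], [-0.002, 0, -0.135, 0, 0, 0, 0.6], [-0.002, 0, -0.165, 0, 0, 0, 0.6]]])

```text
time_s: 8.1
eef_pos: [0.5768, -0.0974, 0.0641]
eef_rot: [-0.0, 0.995, -0.104, -0.0]
wrist_force: [-0.1, -0.4, 0.0]
opening: 0.595
grasp_force: 0.0
```

Emit:
carry_out(plan=[[[0, 0, -0.02, 0, 0, 0, 0.6], [0, 0, -0.035, 0, 0, 0, 0.6], [0, 0, -0.045, 0, 0, 0, 0.6], [0, 0, -0.05, 0, 0, 0, 0.6], [0, 0, -0.052, 0, 0, 0, 0.6]]])

```text
time_s: 8.52
eef_pos: [0.5774, -0.098, 0.0138]
eef_rot: [-0.0, 0.995, -0.105, -0.0]
wrist_force: [-0.6, -0.0, 0.1]
opening: 0.601
grasp_force: 0.0
```

Emit:
carry_out(plan=[[[0, 0, 0, 0, 0, 0, 0], [0, 0, 0, 0, 0, 0, 0], [0, 0, 0, 0, 0, 0, 0], [0, 0, 0, 0, 0, 0, 0], [0, 0, 0, 0, 0, 0, 0]]])

```text
time_s: 8.93
eef_pos: [0.5785, -0.0987, 0.0157]
eef_rot: [0.0, 0.994, -0.105, 0.001]
wrist_force: [-0.7, 1.3, 5.7]
opening: 0.148
grasp_force: 59.3
```

Emit:
carry_out(plan=[[[0, 0, 0.03, 0, 0, 0, 0], [0, 0, 0.065, 0, 0, 0, 0], [0, 0, 0.1, 0, 0, 0, 0], [0, 0, 0.135, 0, 0, 0, 0], [0, 0, 0.165, 0, 0, 0, 0]]])

```text
time_s: 9.35
eef_pos: [0.5775, -0.0984, 0.1817]
eef_rot: [0.0, 0.994, -0.105, 0.001]
wrist_force: [1.0, -0.9, -1.2]
opening: 0.151
grasp_force: 58.9
```

Emit:
carry_out(plan=[[[-0.001, 0.029, 0, 0, 0, 0.1, 0], [-0.003, 0.058, 0, 0, 0, 0.2, 0], [-0.004, 0.087, 0, 0, 0, 0.3, 0], [-0.005, 0.116, 0, 0, 0, 0.4, 0], [-0.006, 0.145, 0, 0, 0, 0.5, 0]]])

```text
time_s: 9.77
eef_pos: [0.5708, 0.0479, 0.1792]
eef_rot: [-0.0, 0.989, 0.147, -0.0]
wrist_force: [-0.4, 0.2, -2.4]
opening: 0.152
grasp_force: 39.6
```

Emit:
carry_out(plan=[[[-0.001, 0.029, 0, 0, 0, 0.1, 0], [-0.003, 0.058, 0, 0, 0, 0.2, 0], [-0.004, 0.087, 0, 0, 0, 0.3, 0], [-0.005, 0.116, 0, 0, 0, 0.4, 0], [-0.006, 0.145, 0, 0, 0, 0.5, 0]]])

```text
time_s: 10.18
eef_pos: [0.5648, 0.193, 0.1791]
eef_rot: [-0.0, 0.922, 0.387, -0.0]
wrist_force: [1.0, -0.6, -1.8]
opening: 0.149
grasp_force: 64.1
```

Emit:
carry_out(plan=[[[0, 0, 0, 0, 0, 0, 0], [0, 0, 0, 0, 0, 0, 0], [0, 0, 0, 0, 0, 0, 0], [0, 0, 0, 0, 0, 0, 0], [0, 0, 0, 0, 0, 0, 0]]])

```text
time_s: 10.6
eef_pos: [0.5655, 0.1905, 0.1792]
eef_rot: [0.0, 0.923, 0.384, -0.0]
wrist_force: [0.5, -0.5, -1.0]
opening: 0.15
grasp_force: 64.1
```

```bash
python3 - <<'E'
from h import *
st(); print(get_obs()['grasp_force'])
c=grab('side')
for n,ce,a,P in blobs(c,('blue',),60):
    P=P[P[:,2]>.13]
    if len(P)>30: print(ce,rect(P),np.percentile(P[:,2],[2,50,98]).round(3))
c=grab('scene','s3.png')
for n,ce,a,P in blobs(c,('blue',),60):
    P=P[P[:,2]>.13]
    if len(P)>30: print(ce,rect(P),np.percentile(P[:,2],[2,50,98]).round(3))
E
```

```text
10.6 [0.5655 0.1905 0.1792] yaw 45.14 open 0.15 F [ 0.5 -0.5 -1. ]
64.1070806980133
[253. 330.] [564.7 189.6  66.9  40.   44.9] [0.17  0.174 0.206]
[445. 327.] [579.1 195.1  52.5  41.3 -45.2] [0.169 0.173 0.207]
[525. 336.] [459.8 310.2  36.9  14.2 -76.6] [0.13  0.131 0.135]
```

View pics/s3.png

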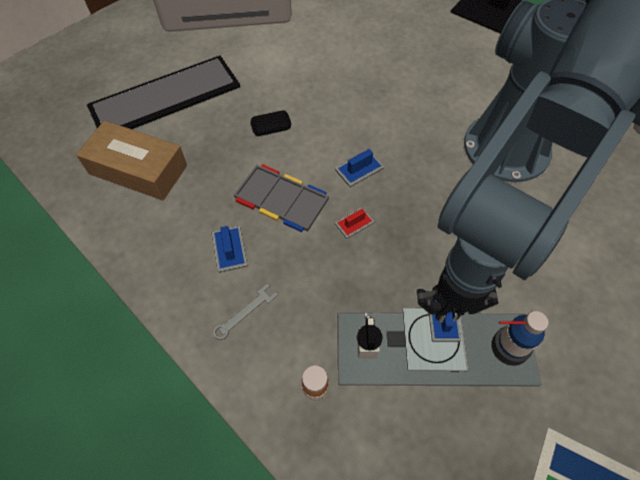

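The arm holds the blue plate level above the ring, at pixel (445,327). I'll lower it.

Emit:
carry_out(plan=[[[0, 0.001, -0.025, 0, 0, 0, 0], [0, 0.001, -0.05, 0, 0, 0, 0], [0, 0.001, -0.07, 0, 0, 0, 0], [0, 0.001, -0.083, 0, 0, 0, 0], [0, 0.001, -0.087, 0, 0, 0, 0]]])

```text
time_s: 11.12
eef_pos: [0.5638, 0.1919, 0.0897]
eef_rot: [-0.001, 0.923, 0.384, -0.002]
wrist_force: [-0.4, -0.5, -1.9]
opening: 0.145
grasp_force: 64.1
```

Emit:
carry_out(plan=[[[0, 0, -0.002, 0, 0, 0, 0], [0, 0, -0.004, 0, 0, 0, 0], [0, 0, -0.005, 0, 0, 0, 0], [0, 0, -0.006, 0, 0, 0, 0], [0, 0, -0.006, 0, 0, 0, 0]]])

```text
time_s: 11.53
eef_pos: [0.566, 0.1928, 0.0871]
eef_rot: [0.0, 0.923, 0.385, 0.001]
wrist_force: [-0.2, 0.5, -1.2]
opening: 0.151
grasp_force: 64.1
```

Emit:
carry_out(plan=[[[0, 0, -0.001, 0, 0, 0, 0], [0, 0, -0.001, 0, 0, 0, 0], [0, 0, -0.002, 0, 0, 0, 0], [0, 0, -0.002, 0, 0, 0, 0], [0, 0, -0.002, 0, 0, 0, 0]]])

```text
time_s: 11.95
eef_pos: [0.5658, 0.1927, 0.0856]
eef_rot: [0.0, 0.923, 0.385, 0.0]
wrist_force: [-3.1, -1.3, 7.1]
opening: 0.147
grasp_force: 65.2
```

Contact. I'll release, go up, and look.

Emit:
carry_out(plan=[[[0, 0, 0, 0, 0, 0, 0.5], [0, 0, 0, 0, 0, 0, 0.5], [0, 0, 0, 0, 0, 0, 0.5], [0, 0, 0, 0, 0, 0, 0.5], [0, 0, 0, 0, 0, 0, 0.5]]])

```text
time_s: 12.37
eef_pos: [0.5654, 0.1927, 0.0842]
eef_rot: [-0.0, 0.923, 0.385, -0.0]
wrist_force: [-0.3, 0.7, 0.7]
opening: 0.5
grasp_force: 0.0
```

Emit:
carry_out(plan=[[[0, 0, 0.015, 0, 0, 0, 0.5], [0, 0, 0.045, 0, 0, 0, 0.5], [0, 0, 0.08, 0, 0, 0, 0.5], [0, 0, 0.115, 0, 0, 0, 0.5], [0, 0, 0.146, 0, 0, 0, 0.5]]])

```text
time_s: 12.78
eef_pos: [0.5655, 0.1927, 0.2324]
eef_rot: [0.0, 0.923, 0.385, 0.0]
wrist_force: [1.2, -0.1, 0.7]
opening: 0.498
grasp_force: 0.0
```

Emit:
carry_out(plan=[[[0, 0, 0, 0, 0, 0, 0], [0, 0, 0, 0, 0, 0, 0], [0, 0, 0, 0, 0, 0, 0], [0, 0, 0, 0, 0, 0, 0], [0, 0, 0, 0, 0, 0, 0]]])

```text
time_s: 13.2
eef_pos: [0.5644, 0.1925, 0.2283]
eef_rot: [-0.0, 0.923, 0.385, -0.002]
wrist_force: [0.2, -0.3, 0.5]
opening: 0.004
grasp_force: 0.0
```

```bash
python3 - <<'E'
from h import *
st(); bars(('blue',),'wrist',100,.1,.116); 
W=cloud(grab('wrist','w4.png'))
for n,ce,a,P in blobs(camera('wrist'),('blue',)):
    P=P[(P[:,2]>.07)&(P[:,2]<.09)&(abs(P[:,0]-.565)<.06)]
    if len(P)>100:
        s=np.linalg.lstsq(np.c_[P[:,:2],np.ones(len(P))],P[:,2],rcond=None)[0]; print('face',rect(P),s[:2].round(4),np.median(P[:,2]))
E
```

```text
13.2 [0.5644 0.1925 0.2283] yaw 45.25 open 0.004 F [ 0.2 -0.3  0.5]
blue [319. 212.] [564.8 194.6  49.1  13.8  45.4] 0.1099
blue [ 79. 209.] [472.3 304.5  49.3  13.5  75.1] 0.1101
face [564.5 193.6  70.6  40.4  45. ] [0.0017 0.003 ] 0.07877310248709163
```

View pics/w4.png

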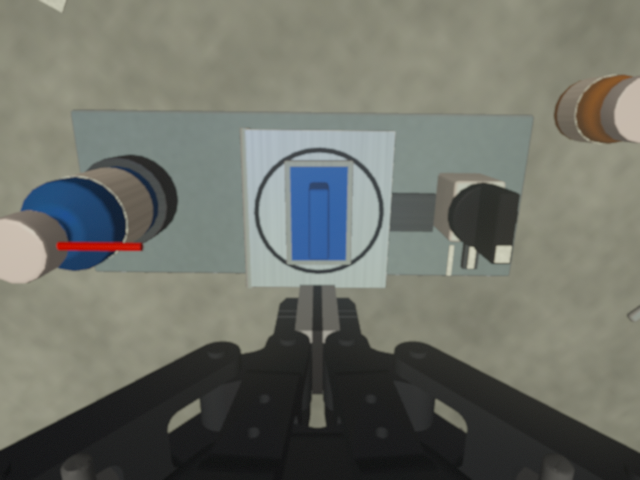

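The blue plate lies flat and centred in the ring at (319,212). Next is the cap.

Emit:
carry_out(plan=[[[-0.023, 0.023, 0, 0, 0, 0, 0], [-0.046, 0.046, 0, 0, 0, 0, 0], [-0.069, 0.069, 0, 0, 0, 0, 0], [-0.092, 0.092, 0, 0, 0, 0, 0], [-0.115, 0.115, 0, 0, 0, 0, 0]]])

```text
time_s: 13.77
eef_pos: [0.4491, 0.3084, 0.2298]
eef_rot: [-0.0, 0.923, 0.384, -0.0]
wrist_force: [-0.0, 0.5, 0.1]
opening: 0.001
grasp_force: 0.0
```

Emit:
carry_out(plan=[[[0, 0, -0.02, 0, 0, 0, 0], [0, 0, -0.035, 0, 0, 0, 0], [0, 0, -0.045, 0, 0, 0, 0], [0, 0, -0.052, 0, 0, 0, 0], [0, 0, -0.055, 0, 0, 0, 0]]])

```text
time_s: 14.18
eef_pos: [0.45, 0.3072, 0.1739]
eef_rot: [-0.0, 0.923, 0.384, -0.001]
wrist_force: [-0.5, 0.4, 0.6]
opening: 0.002
grasp_force: 0.0
```

Emit:
carry_out(plan=[[[0, 0, -0.003, 0, 0, 0, 0], [0, 0, -0.006, 0, 0, 0, 0], [0, 0, -0.009, 0, 0, 0, 0], [0, 0, -0.011, 0, 0, 0, 0], [0, 0, -0.012, 0, 0, 0, 0]]])

```text
time_s: 14.6
eef_pos: [0.4511, 0.3076, 0.164]
eef_rot: [0.0, 0.923, 0.385, 0.001]
wrist_force: [0.0, -1.3, 5.2]
opening: 0.003
grasp_force: 2.6
```

Emit:
carry_out(plan=[[[0, 0, -0.002, 0, 0, 0, 0], [0, 0, -0.004, 0, 0, 0, 0], [0, 0, -0.006, 0, 0, 0, 0], [0, 0, -0.007, 0, 0, 0, 0], [0, 0, -0.007, 0, 0, 0, 0]]])

```text
time_s: 15.02
eef_pos: [0.4514, 0.3077, 0.1599]
eef_rot: [0.0, 0.923, 0.385, 0.001]
wrist_force: [-8.1, -5.0, 23.3]
opening: 0.003
grasp_force: 11.4
```

Wrist force 23 N with the tip at 160 mm, so the cap is fully down. I'll release it and return to the plate.

Emit:
carry_out(plan=[[[0, 0, 0.008, 0, 0, 0, 0], [0, 0, 0.025, 0, 0, 0, 0], [0, 0, 0.045, 0, 0, 0, 0], [0, 0, 0.06, 0, 0, 0, 0], [0, 0, 0.074, 0, 0, 0, 0]]])

```text
time_s: 15.43
eef_pos: [0.4506, 0.3078, 0.2315]
eef_rot: [-0.0, 0.923, 0.385, 0.0]
wrist_force: [0.2, -0.0, 0.8]
opening: -0.001
grasp_force: 0.0
```

Emit:
carry_out(plan=[[[0.023, -0.023, 0, 0, 0, 0, 0], [0.046, -0.046, 0, 0, 0, 0, 0.5], [0.069, -0.069, 0, 0, 0, 0, 0.5], [0.092, -0.092, 0, 0, 0, 0, 0.5], [0.115, -0.115, 0, 0, 0, 0, 0.5]]])

```text
time_s: 15.85
eef_pos: [0.5663, 0.1916, 0.2303]
eef_rot: [-0.0, 0.923, 0.385, 0.0]
wrist_force: [0.6, 0.7, 0.8]
opening: 0.503
grasp_force: 0.0
```

Emit:
carry_out(plan=[[[0, 0, -0.03, 0, 0, 0, 0.5], [0, 0, -0.065, 0, 0, 0, 0.5], [0, 0, -0.1, 0, 0, 0, 0.5], [0, 0, -0.125, 0, 0, 0, 0.5], [0, 0, -0.13, 0, 0, 0, 0.5]]])

```text
time_s: 16.27
eef_pos: [0.5616, 0.1919, 0.0947]
eef_rot: [-0.001, 0.923, 0.384, -0.004]
wrist_force: [-1.6, 0.1, -1.2]
opening: 0.498
grasp_force: 0.0
```

```bash
python3 - <<'E'
from h import *
st(); c=camera('scene'); W=cloud(c); g=c['pixels'].astype(int)
m=(np.hypot(W[...,0]-.451,W[...,1]-.308)<.04)&(W[...,2]>.150); P=W[m&(g.min(2)>110)]; print('cap',rect(P),np.median(P[:,2]))
E
```

```text
16.2667 [0.5616 0.1919 0.0947] yaw 45.22 open 0.498 F [-1.6  0.1 -1.2]
cap [450.7 308.5  34.9  34.8  15.8] 0.16700520998833823
```

Emit:
carry_out(plan=[[[0, 0, -0.005, 0, 0, 0, 0.5], [0, 0, -0.01, 0, 0, 0, 0.5], [0, 0, -0.015, 0, 0, 0, 0.5], [0, 0, -0.0155, 0, 0, 0, 0.5], [0, 0, -0.0155, 0, 0, 0, 0.5]]])

```text
time_s: 16.73
eef_pos: [0.5658, 0.1928, 0.0855]
eef_rot: [0.0, 0.923, 0.385, 0.0]
wrist_force: [0.4, -0.2, -0.2]
opening: 0.495
grasp_force: 0.0
```

Emit:
carry_out(plan=[[[0, 0, 0, 0, 0, 0, 0], [0, 0, 0, 0, 0, 0, 0], [0, 0, 0, 0, 0, 0, 0], [0, 0, 0, 0, 0, 0, 0], [0, 0, 0, 0, 0, 0, 0]]])

```text
time_s: 17.15
eef_pos: [0.5658, 0.1929, 0.0856]
eef_rot: [0.0, 0.923, 0.385, 0.001]
wrist_force: [-1.8, 0.9, 5.5]
opening: 0.149
grasp_force: 58.7
```

Emit:
carry_out(plan=[[[0, 0, 0.015, 0, 0, 0, 0], [0, 0, 0.045, 0, 0, 0, 0], [0, 0, 0.075, 0, 0, 0, 0], [0, 0, 0.1, 0, 0, 0, 0], [0, 0, 0.115, 0, 0, 0, 0]]])

```text
time_s: 17.57
eef_pos: [0.5665, 0.1927, 0.2027]
eef_rot: [0.001, 0.923, 0.385, 0.002]
wrist_force: [1.2, -0.0, -1.5]
opening: 0.147
grasp_force: 58.3
```

Emit:
carry_out(plan=[[[-0.004, -0.0285, 0, 0, 0, -0.034, 0], [-0.008, -0.057, 0, 0, 0, -0.068, 0], [-0.012, -0.0855, 0, 0, 0, -0.101, 0], [-0.016, -0.114, 0, 0, 0, -0.135, 0], [-0.0203, -0.1425, 0, 0, 0, -0.169, 0]]])

```text
time_s: 17.98
eef_pos: [0.5444, 0.0489, 0.1992]
eef_rot: [-0.0, 0.952, 0.305, -0.0]
wrist_force: [0.5, -0.2, -0.9]
opening: 0.146
grasp_force: 58.3
```

Emit:
carry_out(plan=[[[-0.004, -0.0285, 0, 0, 0, -0.034, 0], [-0.008, -0.057, 0, 0, 0, -0.068, 0], [-0.012, -0.0855, 0, 0, 0, -0.101, 0], [-0.016, -0.114, 0, 0, 0, -0.135, 0], [-0.0203, -0.1425, 0, 0, 0, -0.169, 0]]])

```text
time_s: 18.4
eef_pos: [0.524, -0.0937, 0.1993]
eef_rot: [-0.0, 0.975, 0.223, -0.0]
wrist_force: [0.7, -0.6, -1.0]
opening: 0.142
grasp_force: 58.3
```

Emit:
carry_out(plan=[[[-0.004, -0.0285, 0, 0, 0, -0.034, 0], [-0.008, -0.057, 0, 0, 0, -0.068, 0], [-0.012, -0.0855, 0, 0, 0, -0.101, 0], [-0.016, -0.114, 0, 0, 0, -0.135, 0], [-0.0203, -0.1425, 0, 0, 0, -0.169, 0]]])

```text
time_s: 18.82
eef_pos: [0.5038, -0.2361, 0.1992]
eef_rot: [-0.0, 0.99, 0.14, -0.0]
wrist_force: [0.7, -0.2, -1.2]
opening: 0.15
grasp_force: 58.2
```

Emit:
carry_out(plan=[[[0, 0, 0, 0, 0, 0, 0], [0, 0, 0, 0, 0, 0, 0], [0, 0, 0, 0, 0, 0, 0], [0, 0, 0, 0, 0, 0, 0], [0, 0, 0, 0, 0, 0, 0]]])

```text
time_s: 19.23
eef_pos: [0.5046, -0.2337, 0.1996]
eef_rot: [-0.0, 0.99, 0.142, -0.0]
wrist_force: [-0.3, 0.8, -0.2]
opening: 0.147
grasp_force: 58.3
```

```bash
python3 - <<'E'
from h import *
st(); c=grab('wrist','w5.png'); 
for k,lo in (('wrist',0),('scene',0),('side',0)):
  if k!='wrist': c=camera(k)
  for n,ce,a,P in blobs(c,('blue','yellow','red'),20):
    t=P[(P[:,2]>.008)]
    if len(t)>10: print(k,n,ce,a,rect(t),np.percentile(t[:,2],[2,50,98]).round(3))
E
```

```text
19.2333 [ 0.5046 -0.2337  0.1996] yaw 16.29 open 0.147 F [-0.3  0.8 -0.2]
wrist blue [467.  13.] 1572 [ 669.2 -300.    54.1   27.3  -73.9] [0.01  0.012 0.015]
wrist blue [310. 132.] 147 [ 560.4 -215.4   47.     2.4  -73.7] [0.01  0.012 0.014]
wrist blue [314. 228.] 17363 [ 529.8 -223.3   66.4   41.4   19.1] [0.192 0.193 0.225]
wrist blue [249. 333.] 31 [ 439.  -208.6  143.6    4.1   -2.4] [0.011 0.012 0.243]
wrist yellow [404. 135.] 670 [ 577.3 -281.8   47.1    9.4  -72.7] [0.011 0.012 0.014]
wrist yellow [401. 270.] 389 [ 468.3 -319.    38.     8.6  -74.1] [0.011 0.012 0.014]
wrist red [484. 135.] 764 [ 596.2 -344.4   50.9    8.7  -73.8] [0.01  0.012 0.014]
wrist red [175. 228.] 3834 [ 449.2 -121.    71.1   41.   -11.8] [0.008 0.01  0.041]
wrist red [470. 269.] 456 [ 485.9 -377.3   50.3    8.   -73.6] [0.011 0.012 0.014]
scene blue [296. 167.] 520 [ 528.6 -226.8   70.4   41.4   19.3] [0.189 0.196 0.226]
scene blue [359. 166.] 694 [ 323.6 -222.6   96.7   53.8  -14. ] [0.009 0.022 0.055]
scene blue [316. 189.] 38 [ 448.2 -251.8   47.5    6.9  -71.2] [0.009 0.011 0.014]
scene blue [293
[... 1000 characters left out ...]
276.2   91.7   50.9   51.5] [0.009 0.014 0.019]
side blue [384. 253.] 21 [ 448.5 -248.5   46.1    4.1  -72.9] [0.012 0.015 0.019]
side blue [424. 273.] 450 [ 328.4 -221.3   84.1   46.1  -12.5] [0.01  0.02  0.058]
side yellow [343. 229.] 34 [ 578.1 -281.7   48.8    6.3  -72.1] [0.01  0.013 0.02 ]
side yellow [386. 234.] 36 [ 467.8 -312.7   50.5    6.6  -72.8] [0.009 0.015 0.02 ]
side red [346. 212.] 24 [ 596.5 -343.7   36.7    5.7  -72.9] [0.011 0.014 0.017]
side red [388. 216.] 31 [ 487.1 -378.8   46.7    5.7  -69.8] [0.012 0.014 0.02 ]
side red [364. 287.] 375 [ 449.9 -121.6   66.1   35.7   -7.2] [0.009 0.02  0.045]
side red [271. 385.] 29 [496.9 255.2  81.7   5.3 -52.4] [0.101 0.159 0.163]
```

View pics/w5.png

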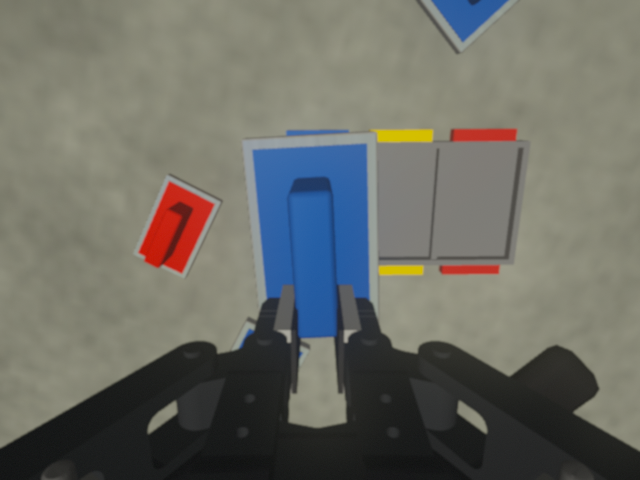

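The wrist view shows the blue plate at (314,228), slid about 25 mm along its bar, so the grip slackened on the way. It is still held by the bar's end. I'll correct for the shift and check the plate's level.

Emit:
carry_out(plan=[[[-0.012, -0.003, -0.03, 0, 0, -0.02, 0], [-0.0248, -0.0065, -0.06, 0, 0, -0.04, 0], [-0.0248, -0.0065, -0.09, 0, 0, -0.048, 0], [-0.0248, -0.0065, -0.11, 0, 0, -0.048, 0], [-0.0248, -0.0065, -0.12, 0, 0, -0.048, 0]]])

```text
time_s: 19.8
eef_pos: [0.478, -0.2397, 0.0769]
eef_rot: [-0.002, 0.993, 0.117, -0.002]
wrist_force: [-0.3, -0.6, -0.9]
opening: 0.146
grasp_force: 58.4
```

Emit:
carry_out(plan=[[[0, 0, 0, 0, 0, 0, 0], [0, 0, 0, 0, 0, 0, 0], [0, 0, 0, 0, 0, 0, 0], [0, 0, 0, 0, 0, 0, 0], [0, 0, 0, 0, 0, 0, 0]]])

```text
time_s: 20.22
eef_pos: [0.4807, -0.242, 0.0813]
eef_rot: [0.001, 0.993, 0.117, 0.001]
wrist_force: [0.0, -0.4, -1.7]
opening: 0.15
grasp_force: 58.4
```

```bash
cat >> h.py <<'E'
def held(names,ctr,lo,cams=('scene','side','wrist'),R=.08):
  for k in cams:
    for n,ce,a,P in blobs(camera(k),names,40):
        P=P[(np.hypot(P[:,0]-ctr[0],P[:,1]-ctr[1])<R)&(P[:,2]>lo)]
        if len(P)<30: continue
        zf=np.percentile(P[:,2],25); F=P[abs(P[:,2]-zf)<.012]
        s=np.linalg.lstsq(np.c_[F[:,:2],np.ones(len(F))],F[:,2],rcond=None)[0]
        T=P[P[:,2]>np.percentile(P[:,2],98)-.005]
        print(k,n,'all',rect(P),'faceZ',round(zf,4),'slope',s[:2].round(3),'bar',rect(T),round(np.median(T[:,2]),4))
E
python3 - <<'E'
from h import *
st(); held(('blue',),(.504,-.234),.05)
E
```

```text
20.2167 [ 0.4807 -0.242   0.0813] yaw 13.47 open 0.15 F [ 0.  -0.4 -1.7]
scene blue all [ 505.1 -236.2   71.    42.    17.3] faceZ 0.0737 slope [0.019 0.025] bar [ 505.4 -235.7   50.4   13.9   17.9] 0.105
side blue all [ 511.2 -231.3   27.8   15.5   25.3] faceZ 0.1044 slope [-0.014  0.178] bar [ 511.1 -229.3   27.7   11.    15.4] 0.1088
side blue all [ 505.9 -224.8   68.    28.6   -4.6] faceZ 0.0746 slope [0.005 0.098] bar [ 506.7 -224.1   67.5   28.    -6.8] 0.0774
wrist blue all [ 505.9 -232.6   66.2   41.5   16.5] faceZ 0.0738 slope [ 0.002 -0.002] bar [ 503.3 -233.2   51.1   14.1   16.6] 0.1051
```

Emit:
carry_out(plan=[[[-0.001, 0, -0.018, 0, 0, 0, 0], [-0.001, 0, -0.033, 0, 0, 0, 0], [-0.001, 0, -0.045, 0, 0, 0, 0], [-0.001, 0, -0.051, 0, 0, 0, 0], [-0.001, 0, -0.054, 0, 0, 0, 0]]])

```text
time_s: 20.78
eef_pos: [0.4781, -0.2409, 0.0247]
eef_rot: [-0.001, 0.993, 0.117, -0.001]
wrist_force: [-1.1, -0.0, -2.2]
opening: 0.15
grasp_force: 58.4
```

Emit:
carry_out(plan=[[[0, 0, -0.002, 0, 0, 0, 0], [0, 0, -0.003, 0, 0, 0, 0], [0, 0, -0.005, 0, 0, 0, 0], [0, 0, -0.006, 0, 0, 0, 0], [0, 0, -0.006, 0, 0, 0, 0]]])

```text
time_s: 21.2
eef_pos: [0.4792, -0.2417, 0.0206]
eef_rot: [0.0, 0.993, 0.117, 0.0]
wrist_force: [-1.5, 0.7, 2.2]
opening: 0.151
grasp_force: 58.9
```

Emit:
carry_out(plan=[[[0, 0, -0.001, 0, 0, 0, 0], [0, 0, -0.001, 0, 0, 0, 0.4], [0, 0, -0.001, 0, 0, 0, 0.4], [0, 0, -0.001, 0, 0, 0, 0.4], [0, 0, -0.001, 0, 0, 0, 0.4]]])

```text
time_s: 21.62
eef_pos: [0.4788, -0.2414, 0.0188]
eef_rot: [0.0, 0.993, 0.117, 0.0]
wrist_force: [-0.9, 0.3, 0.1]
opening: 0.4
grasp_force: 0.0
```

Emit:
carry_out(plan=[[[0, 0, 0.015, 0, 0, 0, 0.4], [0, 0, 0.05, 0, 0, 0, 0.4], [0, 0, 0.09, 0, 0, 0, 0.4], [0, 0, 0.13, 0, 0, 0, 0.5], [0, 0, 0.17, 0, 0, 0, 0.5]]])

```text
time_s: 22.03
eef_pos: [0.4783, -0.241, 0.1903]
eef_rot: [-0.0, 0.993, 0.117, -0.0]
wrist_force: [1.6, -0.4, 0.6]
opening: 0.502
grasp_force: 0.0
```

Emit:
carry_out(plan=[[[-0.006, 0.024, 0.01, 0, 0, -0.09, 0.5], [-0.012, 0.048, 0.02, 0, 0, -0.18, 0.5], [-0.018, 0.072, 0.03, 0, 0, -0.27, 0.5], [-0.024, 0.096, 0.04, 0, 0, -0.36, 0.5], [-0.03, 0.12, 0.04, 0, 0, -0.444, 0.5]]])

```text
time_s: 22.45
eef_pos: [0.4493, -0.1209, 0.2309]
eef_rot: [0.001, 0.994, -0.107, 0.002]
wrist_force: [0.7, 0.2, 0.8]
opening: 0.502
grasp_force: 0.0
```

Emit:
carry_out(plan=[[[0, 0, 0, 0, 0, 0, 0.5], [0, 0, 0, 0, 0, 0, 0.5], [0, 0, 0, 0, 0, 0, 0.5], [0, 0, 0, 0, 0, 0, 0.5], [0, 0, 0, 0, 0, 0, 0.5]]])

```text
time_s: 22.87
eef_pos: [0.4488, -0.1221, 0.2285]
eef_rot: [-0.0, 0.995, -0.105, -0.0]
wrist_force: [-0.1, -0.0, -0.3]
opening: 0.5
grasp_force: 0.0
```

```bash
python3 - <<'E'
from h import *
st(); grab('wrist','w6.png'); held(('blue',),(.504,-.234),.011,R=.05); bars(('red',)); bars(('red',),'scene',100)
tilt(('scene',))
E
```

```text
22.8667 [ 0.4488 -0.1221  0.2285] yaw -12.01 open 0.5 F [-0.1 -0.  -0.3]
scene blue all [ 503.4 -235.3   72.2   39.6   15.4] faceZ 0.0136 slope [ 0.012 -0.006] bar [ 505.3 -235.2   48.8   14.8   17. ] 0.0441
side blue all [ 503.8 -236.1   65.6   41.    16.1] faceZ 0.0154 slope [-0.014  0.071] bar [ 502.4 -232.6   43.8   11.    13.9] 0.0476
wrist blue all [ 502.3 -233.6   70.5   41.    16.8] faceZ 0.0137 slope [-0.003  0.01 ] bar [ 502.8 -233.4   50.1   14.8   16.9] 0.0449
red [317. 195.] [ 449.9 -120.7   49.1   13.8  -11.9] 0.0398
red [354. 221.] [ 452.4 -122.8   49.7   14.7  -11.6] 0.0386
scene tilt -0.0022 across 0.0004
```

View pics/w6.png

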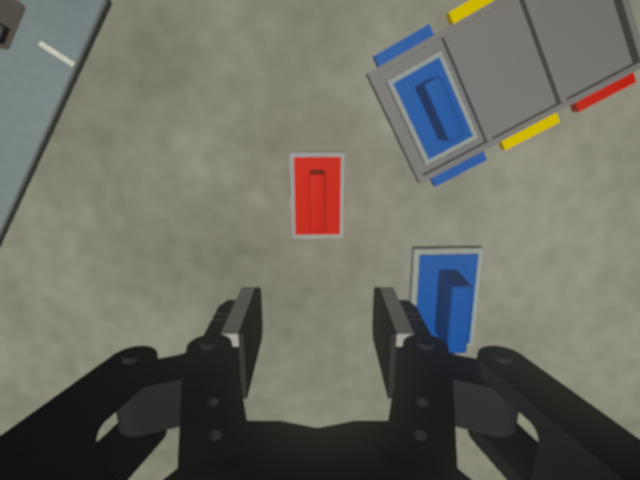

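The blue plate lies flat in the blue bay at (432,108). The red plate is directly below at (317,195).

Emit:
carry_out(plan=[[[0.001, 0.001, -0.03, 0, 0, 0, 0.6], [0.001, 0.001, -0.065, 0, 0, 0, 0.6], [0.001, 0.001, -0.1, 0, 0, 0, 0.6], [0.001, 0.001, -0.135, 0, 0, 0, 0.6], [0.001, 0.001, -0.165, 0, 0, 0, 0.6]]])

```text
time_s: 23.63
eef_pos: [0.4491, -0.12, 0.0619]
eef_rot: [-0.0, 0.995, -0.104, -0.0]
wrist_force: [-0.3, -0.7, -0.5]
opening: 0.596
grasp_force: 0.0
```

Emit:
carry_out(plan=[[[0, 0, -0.02, 0, 0, 0, 0.6], [0, 0, -0.035, 0, 0, 0, 0.6], [0, 0, -0.045, 0, 0, 0, 0.6], [0, 0, -0.049, 0, 0, 0, 0.6], [0, 0, -0.05, 0, 0, 0, 0.6]]])

```text
time_s: 24.05
eef_pos: [0.4495, -0.1203, 0.0134]
eef_rot: [-0.0, 0.995, -0.104, -0.0]
wrist_force: [0.5, 0.5, -0.7]
opening: 0.6
grasp_force: 0.0
```

Emit:
carry_out(plan=[[[0, 0, 0, 0, 0, 0, 0], [0, 0, 0, 0, 0, 0, 0], [0, 0, 0, 0, 0, 0, 0], [0, 0, 0, 0, 0, 0, 0], [0, 0, 0, 0, 0, 0, 0]]])

```text
time_s: 24.47
eef_pos: [0.4507, -0.1209, 0.015]
eef_rot: [0.001, 0.995, -0.104, 0.001]
wrist_force: [0.1, -0.3, 5.4]
opening: 0.152
grasp_force: 59.5
```

Emit:
carry_out(plan=[[[0, 0, 0.03, 0, 0, 0, 0], [0, 0, 0.065, 0, 0, 0, 0], [0, 0, 0.1, 0, 0, 0, 0], [0, 0, 0.135, 0, 0, 0, 0], [0, 0, 0.165, 0, 0, 0, 0]]])

```text
time_s: 24.88
eef_pos: [0.4496, -0.1202, 0.1811]
eef_rot: [0.0, 0.995, -0.104, 0.001]
wrist_force: [1.6, -0.3, -2.1]
opening: 0.155
grasp_force: 59.2
```

Emit:
carry_out(plan=[[[0.0115, 0.0312, 0, 0, 0, 0.1, 0], [0.023, 0.0624, 0, 0, 0, 0.2, 0], [0.0345, 0.0936, 0, 0, 0, 0.3, 0], [0.046, 0.1248, 0, 0, 0, 0.4, 0], [0.0575, 0.156, 0, 0, 0, 0.5, 0]]])

```text
time_s: 25.3
eef_pos: [0.5071, 0.0373, 0.1788]
eef_rot: [-0.0, 0.989, 0.147, -0.0]
wrist_force: [0.6, -0.5, -2.3]
opening: 0.152
grasp_force: 59.4
```

Emit:
carry_out(plan=[[[0.0115, 0.0312, 0, 0, 0, 0.1, 0], [0.023, 0.0624, 0, 0, 0, 0.2, 0], [0.0345, 0.0936, 0, 0, 0, 0.3, 0], [0.046, 0.1248, 0, 0, 0, 0.4, 0], [0.0575, 0.156, 0, 0, 0, 0.498, 0]]])

```text
time_s: 25.72
eef_pos: [0.5645, 0.1934, 0.1785]
eef_rot: [-0.0, 0.922, 0.387, -0.0]
wrist_force: [0.4, -0.2, -2.1]
opening: 0.15
grasp_force: 59.4
```

Emit:
carry_out(plan=[[[0, 0, 0, 0, 0, 0, 0], [0, 0, 0, 0, 0, 0, 0], [0, 0, 0, 0, 0, 0, 0], [0, 0, 0, 0, 0, 0, 0], [0, 0, 0, 0, 0, 0, 0]]])

```text
time_s: 26.13
eef_pos: [0.5644, 0.1905, 0.1787]
eef_rot: [0.0, 0.924, 0.383, -0.0]
wrist_force: [-0.0, -0.2, -2.4]
opening: 0.152
grasp_force: 59.4
```

```bash
python3 - <<'E'
from h import *
st(); held(('red',),(.565,.19),.1)
E
```

```text
26.1333 [0.5644 0.1905 0.1787] yaw 45.09 open 0.152 F [-0.  -0.2 -2.4]
scene red all [578.7 195.8  52.2  41.4 -44.7] faceZ 0.1711 slope [ 0.015 -0.004] bar [581.3 188.7  35.3  16.  -63.1] 0.2178
side red all [553.  201.7  72.9  68.7 -46.7] faceZ 0.1729 slope [-0.009  0.026] bar [553.5 205.3  59.8  46.6 -58.7] 0.2056
wrist red all [567.5 196.   60.3  41.5  44.7] faceZ 0.1726 slope [0.002 0.002] bar [564.2 192.4  50.4  14.6  45.6] 0.2039
```

Emit:
carry_out(plan=[[[0, 0.001, -0.025, 0, 0, 0, 0], [0, 0.001, -0.05, 0, 0, 0, 0], [0, 0.001, -0.07, 0, 0, 0, 0], [0, 0.001, -0.083, 0, 0, 0, 0], [0, 0.001, -0.087, 0, 0, 0, 0]]])

```text
time_s: 26.7
eef_pos: [0.563, 0.192, 0.0892]
eef_rot: [-0.001, 0.923, 0.384, -0.002]
wrist_force: [-2.0, 0.1, -2.3]
opening: 0.151
grasp_force: 59.4
```

Emit:
carry_out(plan=[[[0, 0, -0.002, 0, 0, 0, 0], [0, 0, -0.004, 0, 0, 0, 0], [0, 0, -0.005, 0, 0, 0, 0], [0, 0, -0.006, 0, 0, 0, 0], [0, 0, -0.0065, 0, 0, 0, 0]]])

```text
time_s: 27.12
eef_pos: [0.5654, 0.1928, 0.0862]
eef_rot: [0.0, 0.923, 0.384, 0.001]
wrist_force: [-0.5, -0.5, -2.7]
opening: 0.15
grasp_force: 59.4
```

Emit:
carry_out(plan=[[[0, 0, -0.001, 0, 0, 0, 0], [0, 0, -0.001, 0, 0, 0, 0], [0, 0, -0.001, 0, 0, 0, 0], [0, 0, -0.001, 0, 0, 0, 0], [0, 0, -0.001, 0, 0, 0, 0]]])

```text
time_s: 27.53
eef_pos: [0.5653, 0.1927, 0.085]
eef_rot: [0.0, 0.923, 0.384, 0.001]
wrist_force: [-0.0, -0.5, 3.6]
opening: 0.156
grasp_force: 60.2
```

Emit:
carry_out(plan=[[[0, 0, 0, 0, 0, 0, 0.5], [0, 0, 0, 0, 0, 0, 0.5], [0, 0, 0, 0, 0, 0, 0.5], [0, 0, 0, 0, 0, 0, 0.5], [0, 0, 0, 0, 0, 0, 0.5]]])

```text
time_s: 27.95
eef_pos: [0.5646, 0.1926, 0.0841]
eef_rot: [-0.0, 0.923, 0.384, -0.0]
wrist_force: [-0.6, -0.2, 0.2]
opening: 0.497
grasp_force: 0.0
```

Emit:
carry_out(plan=[[[0, 0, 0.015, 0, 0, 0, 0.5], [0, 0, 0.045, 0, 0, 0, 0.5], [0, 0, 0.08, 0, 0, 0, 0.5], [0, 0, 0.115, 0, 0, 0, 0.5], [0, 0, 0.146, 0, 0, 0, 0.5]]])

```text
time_s: 28.37
eef_pos: [0.5648, 0.1927, 0.2324]
eef_rot: [0.0, 0.923, 0.384, 0.0]
wrist_force: [0.7, -0.2, -0.3]
opening: 0.506
grasp_force: 0.0
```

Emit:
carry_out(plan=[[[0, 0, 0, 0, 0, 0, 0], [0, 0, 0, 0, 0, 0, 0], [0, 0, 0, 0, 0, 0, 0], [0, 0, 0, 0, 0, 0, 0], [0, 0, 0, 0, 0, 0, 0]]])

```text
time_s: 28.78
eef_pos: [0.5637, 0.1925, 0.2283]
eef_rot: [-0.0, 0.923, 0.384, -0.002]
wrist_force: [0.0, -0.5, 0.5]
opening: 0.001
grasp_force: 0.0
```

```bash
python3 - <<'E'
from h import *
st(); held(('red',),(.565,.19),.06,('wrist','scene')); held(('blue',),(.504,-.234),.011,('scene',),R=.05)
E
```

```text
28.7833 [0.5637 0.1925 0.2283] yaw 45.19 open 0.001 F [ 0.  -0.5  0.5]
wrist red all [564.1 193.8  70.5  40.6  44.9] faceZ 0.0785 slope [0.003 0.003] bar [564.2 194.8  49.4  13.7  45.5] 0.11
scene red all [564.3 190.9  71.5  41.3  45.1] faceZ 0.0774 slope [ 0.011 -0.004] bar [566.8 192.1  49.2  14.4  45.3] 0.1091
scene blue all [ 500.2 -236.5   78.    40.9   16.3] faceZ 0.0133 slope [0.004 0.001] bar [ 505.2 -234.9   49.3   14.9   15.9] 0.0442
```

The red plate is centred in the ring. Same cap press as before.

Emit:
carry_out(plan=[[[-0.023, 0.023, 0, 0, 0, 0, 0], [-0.046, 0.046, 0, 0, 0, 0, 0], [-0.069, 0.069, 0, 0, 0, 0, 0], [-0.092, 0.092, 0, 0, 0, 0, 0], [-0.115, 0.115, 0, 0, 0, 0, 0]]])

```text
time_s: 29.35
eef_pos: [0.4484, 0.3084, 0.2299]
eef_rot: [-0.0, 0.923, 0.384, -0.0]
wrist_force: [-0.0, 0.8, -0.6]
opening: -0.003
grasp_force: 0.0
```

Emit:
carry_out(plan=[[[0, 0, -0.02, 0, 0, 0, 0], [0, 0, -0.035, 0, 0, 0, 0], [0, 0, -0.045, 0, 0, 0, 0], [0, 0, -0.052, 0, 0, 0, 0], [0, 0, -0.055, 0, 0, 0, 0]]])

```text
time_s: 29.77
eef_pos: [0.4494, 0.3072, 0.1739]
eef_rot: [-0.0, 0.923, 0.384, -0.001]
wrist_force: [-0.9, -0.8, -0.1]
opening: -0.002
grasp_force: 0.0
```

Emit:
carry_out(plan=[[[0, 0, -0.003, 0, 0, 0, 0], [0, 0, -0.006, 0, 0, 0, 0], [0, 0, -0.009, 0, 0, 0, 0], [0, 0, -0.011, 0, 0, 0, 0], [0, 0, -0.012, 0, 0, 0, 0]]])

```text
time_s: 30.18
eef_pos: [0.4504, 0.3076, 0.164]
eef_rot: [0.0, 0.923, 0.384, 0.001]
wrist_force: [0.3, -0.7, 6.2]
opening: -0.002
grasp_force: 2.6
```

Emit:
carry_out(plan=[[[0, 0, -0.002, 0, 0, 0, 0], [0, 0, -0.004, 0, 0, 0, 0], [0, 0, -0.006, 0, 0, 0, 0], [0, 0, -0.007, 0, 0, 0, 0], [0, 0, -0.007, 0, 0, 0, 0]]])

```text
time_s: 30.6
eef_pos: [0.4506, 0.3077, 0.1599]
eef_rot: [0.0, 0.923, 0.384, 0.001]
wrist_force: [-7.4, -5.1, 23.7]
opening: -0.001
grasp_force: 11.4
```

Emit:
carry_out(plan=[[[0, 0, 0.008, 0, 0, 0, 0], [0, 0, 0.025, 0, 0, 0, 0], [0, 0, 0.045, 0, 0, 0, 0], [0, 0, 0.06, 0, 0, 0, 0], [0, 0, 0.074, 0, 0, 0, 0]]])

```text
time_s: 31.02
eef_pos: [0.4499, 0.3078, 0.2315]
eef_rot: [-0.0, 0.923, 0.384, 0.0]
wrist_force: [-0.3, 0.3, 0.3]
opening: -0.004
grasp_force: 0.0
```

Emit:
carry_out(plan=[[[0.023, -0.023, 0, 0, 0, 0, 0], [0.046, -0.046, 0, 0, 0, 0, 0.5], [0.069, -0.069, 0, 0, 0, 0, 0.5], [0.092, -0.092, 0, 0, 0, 0, 0.5], [0.115, -0.115, 0, 0, 0, 0, 0.5]]])

```text
time_s: 31.43
eef_pos: [0.5656, 0.1916, 0.2304]
eef_rot: [-0.0, 0.923, 0.384, 0.0]
wrist_force: [0.5, 0.4, 0.2]
opening: 0.499
grasp_force: 0.0
```

```bash
python3 - <<'E'
from h import *
st(); held(('red',),(.565,.19),.06,('wrist',))
c=camera('scene'); W=cloud(c); g=c['pixels'].astype(int)
m=(np.hypot(W[...,0]-.451,W[...,1]-.308)<.04)&(W[...,2]>.150); P=W[m&(g.min(2)>110)]; print('cap',np.median(P[:,2]))
E
```

```text
31.4333 [0.5656 0.1916 0.2304] yaw 45.21 open 0.499 F [0.5 0.4 0.2]
wrist red all [564.  193.8  71.   40.4  45.1] faceZ 0.0785 slope [0.003 0.002] bar [564.1 194.6  49.5  14.   45.4] 0.1099
cap 0.16732057833738795
```

Emit:
carry_out(plan=[[[0, 0, -0.03, 0, 0, 0, 0.5], [0, 0, -0.065, 0, 0, 0, 0.5], [0, 0, -0.1, 0, 0, 0, 0.5], [0, 0, -0.125, 0, 0, 0, 0.5], [0, 0, -0.13, 0, 0, 0, 0.5]]])

```text
time_s: 31.95
eef_pos: [0.5604, 0.1926, 0.0948]
eef_rot: [-0.001, 0.923, 0.384, -0.005]
wrist_force: [-0.3, -0.7, -1.3]
opening: 0.497
grasp_force: 0.0
```

Emit:
carry_out(plan=[[[0, 0, -0.005, 0, 0, 0, 0.5], [0, 0, -0.01, 0, 0, 0, 0.5], [0, 0, -0.014, 0, 0, 0, 0.5], [0, 0, -0.015, 0, 0, 0, 0.5], [0, 0, -0.015, 0, 0, 0, 0.5]]])

```text
time_s: 32.37
eef_pos: [0.5654, 0.1928, 0.0863]
eef_rot: [0.0, 0.923, 0.384, 0.001]
wrist_force: [0.2, 0.0, 1.1]
opening: 0.498
grasp_force: 0.0
```

Emit:
carry_out(plan=[[[0, 0, 0, 0, 0, 0, 0], [0, 0, 0, 0, 0, 0, 0], [0, 0, 0, 0, 0, 0, 0], [0, 0, 0, 0, 0, 0, 0], [0, 0, 0, 0, 0, 0, 0]]])

```text
time_s: 32.78
eef_pos: [0.5654, 0.1927, 0.0862]
eef_rot: [0.0, 0.923, 0.384, 0.001]
wrist_force: [-0.6, -0.3, 4.7]
opening: 0.149
grasp_force: 59.6
```

Emit:
carry_out(plan=[[[0, 0, 0.015, 0, 0, 0, 0], [0, 0, 0.045, 0, 0, 0, 0], [0, 0, 0.075, 0, 0, 0, 0], [0, 0, 0.1, 0, 0, 0, 0], [0, 0, 0.115, 0, 0, 0, 0]]])

```text
time_s: 33.2
eef_pos: [0.5654, 0.1928, 0.2028]
eef_rot: [0.0, 0.923, 0.384, 0.001]
wrist_force: [0.6, -0.1, -2.3]
opening: 0.154
grasp_force: 58.9
```

Emit:
carry_out(plan=[[[-0.001, -0.0277, 0, 0, 0, -0.025, 0], [-0.002, -0.0554, 0, 0, 0, -0.05, 0], [-0.0035, -0.0831, 0, 0, 0, -0.076, 0], [-0.0045, -0.1108, 0, 0, 0, -0.101, 0], [-0.0058, -0.1386, 0, 0, 0, -0.1265, 0]]])

```text
time_s: 33.62
eef_pos: [0.5579, 0.0531, 0.1993]
eef_rot: [-0.0, 0.946, 0.325, -0.001]
wrist_force: [1.3, -0.0, -2.7]
opening: 0.151
grasp_force: 58.9
```

Emit:
carry_out(plan=[[[-0.001, -0.0277, 0, 0, 0, -0.025, 0], [-0.002, -0.0554, 0, 0, 0, -0.05, 0], [-0.0035, -0.0831, 0, 0, 0, -0.076, 0], [-0.0045, -0.1108, 0, 0, 0, -0.101, 0], [-0.0058, -0.1386, 0, 0, 0, -0.1265, 0]]])

```text
time_s: 34.03
eef_pos: [0.5522, -0.0855, 0.1993]
eef_rot: [-0.001, 0.964, 0.264, -0.001]
wrist_force: [0.5, -0.1, -2.5]
opening: 0.152
grasp_force: 58.9
```

Emit:
carry_out(plan=[[[-0.001, -0.0277, 0, 0, 0, -0.025, 0], [-0.002, -0.0554, 0, 0, 0, -0.05, 0], [-0.0035, -0.0831, 0, 0, 0, -0.076, 0], [-0.0045, -0.1108, 0, 0, 0, -0.101, 0], [-0.0058, -0.1386, 0, 0, 0, -0.1265, 0]]])

```text
time_s: 34.45
eef_pos: [0.5465, -0.224, 0.1992]
eef_rot: [-0.001, 0.979, 0.203, -0.001]
wrist_force: [-0.6, 0.4, -2.2]
opening: 0.149
grasp_force: 58.9
```

Emit:
carry_out(plan=[[[-0.001, -0.0277, 0, 0, 0, -0.025, 0], [-0.002, -0.0554, 0, 0, 0, -0.05, 0], [-0.0035, -0.0831, 0, 0, 0, -0.076, 0], [-0.0045, -0.1108, 0, 0, 0, -0.101, 0], [-0.0058, -0.1386, 0, 0, 0, -0.1265, 0]]])

```text
time_s: 34.87
eef_pos: [0.5407, -0.3625, 0.199]
eef_rot: [-0.001, 0.99, 0.14, -0.001]
wrist_force: [1.0, 0.0, -1.8]
opening: 0.149
grasp_force: 58.9
```

Emit:
carry_out(plan=[[[0, 0, -0.03, 0, 0, 0, 0], [0, 0, -0.06, 0, 0, 0, 0], [0, 0, -0.09, 0, 0, 0, 0], [0, 0, -0.11, 0, 0, 0, 0], [0, 0, -0.12, 0, 0, 0, 0]]])

```text
time_s: 35.28
eef_pos: [0.5389, -0.3595, 0.0752]
eef_rot: [-0.003, 0.99, 0.141, -0.002]
wrist_force: [-0.7, -0.7, -3.3]
opening: 0.152
grasp_force: 59.0
```

Emit:
carry_out(plan=[[[0, 0, 0, 0, 0, 0, 0], [0, 0, 0, 0, 0, 0, 0], [0, 0, 0, 0, 0, 0, 0], [0, 0, 0, 0, 0, 0, 0], [0, 0, 0, 0, 0, 0, 0]]])

```text
time_s: 35.7
eef_pos: [0.5425, -0.3625, 0.0822]
eef_rot: [0.001, 0.99, 0.141, 0.001]
wrist_force: [-1.1, -0.3, -2.1]
opening: 0.148
grasp_force: 59.0
```

```bash
python3 - <<'E'
from h import *
st(); held(('red',),(.542,-.362),.05)
c=camera('scene')
for n,ce,a,P in blobs(c,('red','yellow'),20):
    if np.median(P[:,2])<.03: print(n,ce,a,rect(P[P[:,2]>.008]))
E
```

```text
35.7 [ 0.5425 -0.3625  0.0822] yaw 16.21 open 0.148 F [-1.1 -0.3 -2.1]
scene red all [ 545.9 -357.7   69.7   60.3  -38.6] faceZ 0.0735 slope [0.024 0.032] bar [ 547.4 -333.4   37.4    2.7  -75.2] 0.1328
side red all [ 540.5 -356.9   67.3   52.    17.6] faceZ 0.0758 slope [-0.044  0.094] bar [ 538.5 -350.3   45.5   35.4   11.8] 0.1072
wrist red all [ 546.4 -359.1   60.5   41.8   15.9] faceZ 0.0741 slope [ 0.006 -0.001] bar [ 541.4 -360.6   50.2   14.7   16.7] 0.1053
red [274. 170.] 24 [ 482.7 -368.7   25.7    6.6  -69.9]
red [245. 203.] 95 [ 599.5 -347.3   52.3   12.5  -74.9]
yellow [292. 178.] 40 [ 467.9 -314.3   48.2    8.5  -75.3]
yellow [269. 214.] 97 [ 579.1 -282.7   48.6   12.5  -73.7]
```

The red plate is level and centred over its bay. I'll lower it.

Emit:
carry_out(plan=[[[0, 0, -0.018, 0, 0, 0, 0], [0, 0, -0.033, 0, 0, 0, 0], [0, 0, -0.045, 0, 0, 0, 0], [0, 0, -0.051, 0, 0, 0, 0], [0, 0, -0.054, 0, 0, 0, 0]]])

```text
time_s: 36.32
eef_pos: [0.5405, -0.3607, 0.0241]
eef_rot: [-0.001, 0.99, 0.141, -0.001]
wrist_force: [-0.6, 0.1, -2.1]
opening: 0.155
grasp_force: 59.1
```

Emit:
carry_out(plan=[[[0, 0, -0.002, 0, 0, 0, 0], [0, 0, -0.003, 0, 0, 0, 0], [0, 0, -0.005, 0, 0, 0, 0], [0, 0, -0.006, 0, 0, 0, 0], [0, 0, -0.0065, 0, 0, 0, 0]]])

```text
time_s: 36.73
eef_pos: [0.542, -0.3623, 0.0213]
eef_rot: [0.001, 0.99, 0.141, 0.0]
wrist_force: [-3.2, 2.2, 8.4]
opening: 0.148
grasp_force: 60.5
```

Emit:
carry_out(plan=[[[0, 0, 0, 0, 0, 0, 0.4], [0, 0, 0, 0, 0, 0, 0.4], [0, 0, 0, 0, 0, 0, 0.4], [0, 0, 0, 0, 0, 0, 0.4], [0, 0, 0, 0, 0, 0, 0.4]]])

```text
time_s: 37.15
eef_pos: [0.5416, -0.3618, 0.0199]
eef_rot: [0.0, 0.99, 0.141, 0.0]
wrist_force: [0.4, 0.0, 0.2]
opening: 0.399
grasp_force: 0.0
```

Emit:
carry_out(plan=[[[0, 0, 0.015, 0, 0, 0, 0.4], [0, 0, 0.05, 0, 0, 0, 0.4], [0, 0, 0.09, 0, 0, 0, 0.4], [0, 0, 0.13, 0, 0, 0, 0.4], [0, 0, 0.17, 0, 0, 0, 0.4]]])

```text
time_s: 37.57
eef_pos: [0.5413, -0.3615, 0.1927]
eef_rot: [0.0, 0.99, 0.141, 0.0]
wrist_force: [0.5, -0.1, 0.4]
opening: 0.401
grasp_force: 0.0
```

Emit:
carry_out(plan=[[[0, 0.01, 0.04, 0, 0, 0, 0.4], [0, 0.02, 0.08, 0, 0, 0, 0.4], [-0.01, 0.03, 0.1, 0, 0, 0, 0.4], [-0.02, 0.03, 0.1, 0, 0, 0, 0.4], [-0.02, 0.03, 0.1, 0, 0, 0, 0.4]]])

```text
time_s: 37.98
eef_pos: [0.521, -0.3319, 0.2929]
eef_rot: [0.002, 0.99, 0.141, 0.001]
wrist_force: [-0.0, -0.1, -1.2]
opening: 0.402
grasp_force: 0.0
```

Emit:
carry_out(plan=[[[0, 0, 0, 0, 0, 0, 0.4], [0, 0, 0, 0, 0, 0, 0.4], [0, 0, 0, 0, 0, 0, 0.4], [0, 0, 0, 0, 0, 0, 0.4], [0, 0, 0, 0, 0, 0, 0.4]]])

```text
time_s: 38.4
eef_pos: [0.5214, -0.3317, 0.2885]
eef_rot: [-0.001, 0.99, 0.141, -0.001]
wrist_force: [0.2, 0.2, 0.1]
opening: 0.398
grasp_force: 0.0
```

```bash
python3 - <<'E'
from h import *
st(); held(('red',),(.542,-.362),.011,R=.048); held(('blue',),(.504,-.234),.011,R=.048)
tilt(('scene','side')); c=grab('scene','s9.png'); print(bar(c)); W=cloud(c)
for u,v in [(315,378),(270,123),(245,312)]: print(W[v,u].round(3))
m=(np.hypot(W[...,0]-.451,W[...,1]-.308)<.02)&(W[...,2]>.15); print(np.median(W[m][:,2]))
E
```

```text
38.4 [ 0.5214 -0.3317  0.2885] yaw 16.2 open 0.398 F [0.2 0.2 0.1]
scene red all [ 537.5 -363.    77.3   40.7   13.7] faceZ 0.0136 slope [ 0.002 -0.019] bar [ 543.  -362.2   51.8   13.6   16.4] 0.044
side red all [ 540.8 -361.6   66.6   40.    15.8] faceZ 0.0173 slope [-0.009  0.038] bar [ 539.2 -360.6   40.4   14.1   21.6] 0.0476
wrist red all [ 540.5 -361.4   70.2   40.1   16.5] faceZ 0.0135 slope [-0.002  0.003] bar [ 541.  -360.5   49.7   14.1   16. ] 0.0449
scene blue all [ 503.9 -236.2   70.4   40.6   17.7] faceZ 0.0135 slope [0.008 0.019] bar [ 504.6 -235.4   50.5   15.4   18.5] 0.044
side blue all [ 503.  -233.9   43.5   11.9   16.8] faceZ 0.0446 slope [-0.096  0.24 ] bar [ 503.1 -232.7   38.1    9.7   16.8] 0.0486
side blue all [ 502.8 -234.1   65.7   33.8   18.6] faceZ 0.0149 slope [-0.032  0.039] bar [ 499.3 -227.3   48.9   10.8   22.2] 0.0286
wrist blue all [ 502.6 -233.6   70.3   40.4   16.7] faceZ 0.0135 slope [-0.002 -0.006] bar [ 503.2 -233.1   49.6   14.5   17.1] 0.0448
scene tilt -0.001 across 0.0004
side tilt -0.0002 across -0.003
(array([654. , 102.1,  51.4,  14.4,  45.6]), 202, np.float64(0.1109), array([0.6405, 0.0891, 0.1117]))
[0.783 0.084 0.077]
[ 0.394 -0.479  0.029]
[ 0.779 -0.133  0.008]
0.16654905761690514
```

View pics/s9.png

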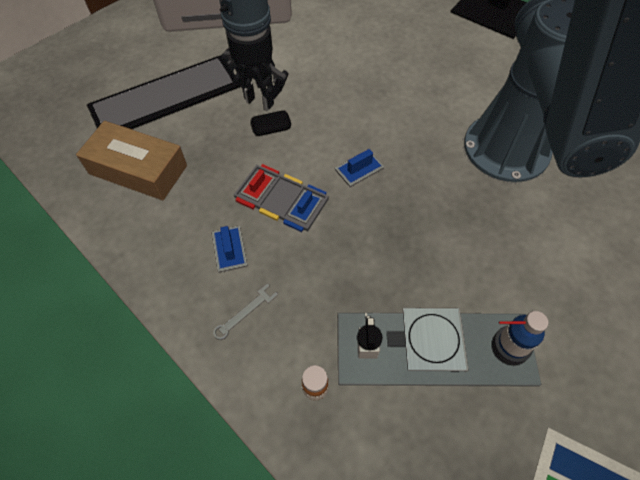

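Red is in its bay at (258,184) and blue in its bay at (306,206), both flat. The stage is level, the cap is up, and the jar (315,381), mouse (270,123) and wrench (245,312) have not moved. I'll hand in.

```bash
python3 -c "from bench import hand_in; print(hand_in())"
```

```text
the job is handed in; nothing more can be done
None
```

Job handed in: the stage is level, and the blue and then the red plate were dusted with a full cap press and laid flat in their own bays; there was no yellow plate, and the jar, mouse and wrench stayed put.

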